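Unload the contact printer

ROBOT

A 7-joint arm with a two-finger parallel gripper is mounted at the origin on the work surface. World frame = base frame: x ahead of the robot, y to its left, z up, the work surface at z = 0. Lengths are in m, angles in rad, forces in N, time in s.
With the tool pointing down it reaches from about 0.4 to 0.75 m from the base axis. Payload 19.5 kg.
Tool frame: the origin (TCP) lies between the finger pads; the fingertips stand tips_ahead ahead of it and the grasp point (between the pads) lies 5 mm behind it (tips_ahead is the distance from the TCP to the fingertips, in m); z points along the fingers, y is the line along which they close (so a half turn about z gives the same grasp; the last joint's range is limited). The gripper opens to 85 mm and grips with 20 to 120 N. Pads are 22 mm wide; open, the fingers measure 114 mm over their backs; the gripper's body (76 mm by 85 mm) begins 54 mm behind the grasp point. The pads swing forward as they close: fully open they stand 13 mm farther back than shut.
Start: joints at [-1.26, 0.707, -0.028, 1.485, 0.022, 0.951, -0.075], TCP at [0.199, 0.54, 0.245] pointing down, gripper open.
Joint ranges: [-2.71, 2.71], [-0.32, 2.16], [-1.57, 1.52], [0, 2.45], [-1.46, 4.6], [0, 2.02], [-2.83, 2.83]. Speed limits (rad/s): [1.89, 1.89, 2.57, 2.57, 3.01, 3.01, 3.01].

INTERFACE

Orientations are given as a unit quaternion [w, x, y, z].
In Python, from plant import * gives the robot as it stands. The module is installed in compiled form; this text tells all that it offers.
- The arm moves only by the tool play_rows, never from a script. Its argument "increments" is a list of rows, each an object with "grip": the finger opening in mm, from 0 to 85.4; "delta_pos": the shift along the tool's x, y, z in mm, a list of three; "turn": the turn about the tool's z in rad. A call has 1 to 8 rows; each row shifts and turns the commanded pose from where the row before left it, along the tool's axes as they then stand; what a row does not reach is not made up. A row lasts 1/8 s, in which the tool goes at most 62.5 mm and 10.7 degrees, less where a joint would pass 70% of its speed; a pose out of reach is approached as far as the arm can. A call with a gripper value outside its range is refused whole. The fingers move at their own pace and stop on an object; "squeeze" is the grip in N (left out, the last holds). Time passes only in rows, so rows that do not move let the fingers close. It gives the time, the measured TCP pose, the force, the opening and the grip force at its end, in the units of the state.
- state(): the state, without advancing time (a new reading comes with each control period).
- snapshot(name): name is "side" or "top"; returns a dict with "image" (480x640x3 uint8, red, green, blue), "camera_matrix" (3x3 intrinsics, pixels), "world_from_camera" (4x4, takes a point from camera to world coordinates). Camera axes: x right, y down, z forward; pixel columns grow to the right and rows downward; lengths in m; the calibration is good to about 2 mm. A picture is of the moment at which its call begins. There is no depth.
- hand_in(): hands the job in; it is judged then, once.
The state is a dict: "time": time; "joint_positions": joint angles; "qvel": joint speeds; "joint_torque": joint torques, N m; "tcp_pos": TCP position; "eef_rot": TCP orientation; "wrist_force": force on the tool from outside, world axes, zero at the start; "moment": the same for the moment, N m; "gripper_width": finger opening in m; "finger_force": force on a finger pad.
Only numpy, scipy, OpenCV 4.12 (cv2) and the standard library are available. Lean on these libraries where they do the work, as an engineer would, in place of code of your own. Each camera call takes 0.05 s, during which the arm holds its last target. There are 200 camera calls.

TASK

The exposure on the contact printer is finished: switch its lamp off, then set the steel weights and after them the pressure board aside on the bench, and lay the glass plate that was under the board flat in the processing tray. Then close the printer again: put the board squarely back on the glass bed and all the weights back on top of the board. Keep the lamp off and leave the other things on the bench where they are.

Things in the scene. Friction and masses are not known exactly. Their poses are not given: they have to be found in the camera images.
- printer: Contact printer, fixed to the bench: a grey steel light box 130 (x) x 320 (y) x 50 mm high. Origin on the bench below the centre of the glass bed; the box reaches from y = -200 to +120 mm and x = -65 to +65 mm. Its y axis runs along its length. On its deck (50 mm up) stands the raised bed, and towards the -y end the lamp toggle. Its own +x side faces roughly away from the robot.
- printer_bed (a point): Centre of the top of the white opal-glass bed, 70 mm above the bench (20 mm above the deck), axes as the printer's. The glass is 44 (x) x 160 (y) mm in a dark steel kerb 56 x 172 mm that ends 9 mm below the glass top, so what lies on the glass overhangs it and can be gripped by its long edges.
- lamp_switch (a joint): Lamp toggle lever, rad: +0.55 = on (leaning to the printer's +x), 0 = upright, -0.55 = off (leaning to the printer's -x, towards the robot). It is over-centre: light to push (under 1 N), and it falls to the nearer end once past upright. Pivot 62 mm above the bench at printer x = 0, y = -165 mm, axis along the printer's y; round lever 14 mm thick.
- switch_tip (a point): Tip of the lamp toggle's round black handle, 60 mm from its pivot.
- plate: The glass plate: 56 (x) x 170 (y) x 8 mm, 0.19 kg, coated off-white. It starts on the glass bed, under the pressure board, lengthwise along the printer. Origin at the centre of its underside.
- board: Pressure board: plywood with a thin felt underside, 60 (x) x 220 (y) x 20 mm, 0.22 kg. Starts on the glass plate, lengthwise along the printer. Origin at the centre of its underside.
- weight1: One of one to three like plain steel bar weights that lie in a row on the pressure board (None from the start if absent): 36 (x) x 64 (y) x 28 mm high, about 0.5 kg. Origin at the centre of its underside (the 36 x 64 mm face).
- weight2: One of one to three like plain steel bar weights that lie in a row on the pressure board (None from the start if absent): 36 (x) x 64 (y) x 28 mm high, about 0.5 kg. Origin at the centre of its underside (the 36 x 64 mm face).
- weight3: One of one to three like plain steel bar weights that lie in a row on the pressure board (None from the start if absent): 36 (x) x 64 (y) x 28 mm high, about 0.5 kg. Origin at the centre of its underside (the 36 x 64 mm face).
- tray: Empty white plastic processing tray, loose, 0.3 kg, 45 mm high, flat floor 210 (x) x 150 (y) mm with its top 4 mm above the bench, walls sloping outward to a rim about 244 x 184 mm over all. Origin at the centre of its underside; its x axis runs along its length.
- bottle: Grey plastic chemical bottle, 76 mm across, 190 mm tall, standing at the far side between printer and tray. Leave alone. Origin at the centre of its underside.
- tongs: Wooden print tongs, 210 mm long, lying beyond the printer. Leave alone. Origin on the bench under their middle.
- timer: Black darkroom timer, 70 x 130 x 100 mm, with white dials, standing at the robot's left. Leave alone. Origin at the centre of its underside.
Not all that is in view belongs to the job. Leave any purple look-alike of the weight1 alone.

How it is judged:
On the way, in this order (a step that is already met when the one before it is completed fails the run):
1. the lamp is switched off (value of joint lamp_switch below -0.4 rad), for 0.2 s.
2. every weight is down off the printer (height (world z) of each of weight1, weight2, weight3 below 0.04 m), for 0.2 s.
3. the pressure board is down off the printer (height (world z) of board below 0.04 m), for 0.2 s.
4. the glass plate lies flat in the tray (x of plate in the frame of tray between -0.05 and 0.05 m and y of plate in the frame of tray between -0.06 and 0.06 m and z of plate in the frame of tray between -0.002 and 0.012 m and angle between plate's own z axis and vertical below 0.1 rad), for 0.3 s.
5. the pressure board is back on the bare glass bed (x of board in the frame of printer_bed between -0.01 and 0.01 m and y of board in the frame of printer_bed between -0.02 and 0.02 m and z of board in the frame of printer_bed between -0.003 and 0.004 m and angle between the y axis of board and the y axis of printer, either way round below 0.1 rad), for 0.3 s.
At the end, for the whole second after the job is handed in: Lamp off (below -0.4 rad); plate flat on the tray floor (within 50 mm along, 60 across of its centre, tilt < 0.1 rad); board on the bare bed within 10 mm across, 20 along, 0.1 rad; every weight resting on the board (within 28 mm across, 100 along of its centre); all at rest (all of step 4 and all of step 5 and value of joint lamp_switch below -0.4 rad and linear speed of each of plate, board, weight1, weight2, weight3 below 0.02 m/s and x of weight1 in the frame of board between -0.028 and 0.028 m and y of weight1 in the frame of board between -0.1 and 0.1 m and z of weight1 in the frame of board between 0.015 and 0.062 m and x of weight2 in the frame of board between -0.028 and 0.028 m and y of weight2 in the frame of board between -0.1 and 0.1 m and z of weight2 in the frame of board between 0.015 and 0.062 m and x of weight3 in the frame of board between -0.028 and 0.028 m and y of weight3 in the frame of board between -0.1 and 0.1 m and z of weight3 in the frame of board between 0.015 and 0.062 m); the robot touches nothing.
It fails at once if the lamp is on while the pressure board is off the printer (value of joint lamp_switch above 0.3 rad and height (world z) of board below 0.04 m).
It fails at once if the bottle is pushed out of its place (more than 40 mm) or knocked over (distance of bottle from where it was at the start of the episode above 0.04 m or angle between bottle's own z axis and vertical above 0.5 rad).
It fails at once if the tongs is pushed out of its place (more than 40 mm) or knocked over (distance of tongs from where it was at the start of the episode above 0.04 m or angle between tongs's own z axis and vertical above 0.5 rad).
It fails at once if the timer is pushed out of its place (more than 40 mm) or knocked over (distance of timer from where it was at the start of the episode above 0.04 m or angle between timer's own z axis and vertical above 0.5 rad).
Of weight1, weight2, weight3 only 1 to 3 are there at a start; the rules pass over those that are not, and their reading is None.
At some moment in a run one of tray may be knocked a few centimetres aside while the robot is not near it.
Once in a run the grip may slacken for a moment while it holds something.
It also fails if it takes over 210 s, if anything falls off the work surface, if the arm or the gripper's body presses on something with over 40 N, if the wrist force passes 120 N, or if a joint passes its speed limit or range.

## Working session

There is one attempt and no reset: what is moved stays moved. The work goes in short steps, Python scripts to look and compute and a tool call to move; the robot and the scene stay as the last step left them, time stands still between calls to the robot, and variables do not carry over. Pictures are saved under pics/ and viewed, at most 14 in all, crops included, and the job is handed in when it is done.

Besides the shell and the picture viewer there is one more tool, called after "Emit:" by a JSON object that holds its "api" and its "payload", one argument or row to a line. play_rows: Moves the arm, as the interface text tells. Its arguments: {"type":"object","properties":{"increments":{"type":"array","items":{"type":"object","properties":{"grip":{"type":"number"},"delta_pos":{"type":"array","items":{"type":"number"}},"turn":{"type":"number"}}}},"squeeze":{"type":"number"}},"required":["increments"]}

```bash
mkdir -p pics
cat > h.py <<'E'
from plant import *
import numpy as np, cv2
from scipy.spatial.transform import Rotation as R
def snap(cam,fn,crop=None,scale=1):
    s=snapshot(cam); im=s["image"][:,:,::-1]
    if crop: x0,y0,x1,y1=crop; im=im[y0:y1,x0:x1]
    im=cv2.resize(np.ascontiguousarray(im),None,fx=scale,fy=scale,interpolation=cv2.INTER_CUBIC)
    cv2.imwrite("pics/"+fn,im); np.savez(cam+".npz",K=s["camera_matrix"],T=s["world_from_camera"]); return s
def pix(cam,u,v,z):
    d=np.load(cam+".npz"); r=d["T"][:3,:3]@np.linalg.inv(d["K"])@[u,v,1]; o=d["T"][:3,3]
    return o+r*(z-o[2])/r[2]
def proj(cam,p):
    d=np.load(cam+".npz"); q=d["K"]@(d["T"][:3,:3].T@(np.array(p)-d["T"][:3,3])); return q[:2]/q[2]
def st():
    s=state(); q=s["eef_rot"]; M=R.from_quat([q[1],q[2],q[3],q[0]]).as_matrix()
    return s,np.array(s["tcp_pos"]),M
E
python3 - <<'E'
from h import *
np.set_printoptions(precision=4,suppress=True)
for c in("top","side"):
    s=snap(c,c+"0.png",None,1.25); print(c,s["camera_matrix"],s["world_from_camera"])
s,p,M=st(); print(s); print(M)
E
```

```text
top [[474.7142   0.     325.5772]
 [  0.     474.7142 238.1336]
 [  0.       0.       1.    ]] [[-0.0226 -0.9971  0.0724  0.4952]
 [-0.9993  0.0204 -0.0308  0.0903]
 [ 0.0292 -0.073  -0.9969  1.1267]
 [ 0.      0.      0.      1.    ]]
side [[524.7048   0.     318.3762]
 [  0.     524.7048 228.9373]
 [  0.       0.       1.    ]] [[ 0.7641 -0.3391  0.5487 -0.1988]
 [-0.6447 -0.3719  0.6679 -0.8513]
 [-0.0224 -0.8641 -0.5028  0.7895]
 [ 0.      0.      0.      1.    ]]
{'time': 0.1, 'joint_positions': array([-1.2597,  0.707 , -0.0276,  1.4849,  0.022 ,  0.9509, -0.0755]), 'qvel': array([-0.0016, -0.0036, -0.0011, -0.0022, -0.0005,  0.0011,  0.0004]), 'joint_torque': array([  0.0015, -88.4305,   1.2367, -23.6465,   0.0172,   0.005 ,
         0.    ]), 'tcp_pos': array([0.1986, 0.5394, 0.2449]), 'eef_rot': array([-0.0001,  0.1755,  0.9845, -0.0005]), 'wrist_force': array([ 0.3956, -0.0818,  0.2422]), 'moment': array([ 0.0157, -0.0579,  0.0061]), 'finger_force': 0.0, 'gripper_width': 0.08557876294487711}
[[-0.9384  0.3455 -0.0003]
 [ 0.3455  0.9384 -0.0009]
 [-0.0001 -0.001  -1.    ]]
```

View pics/top0.png

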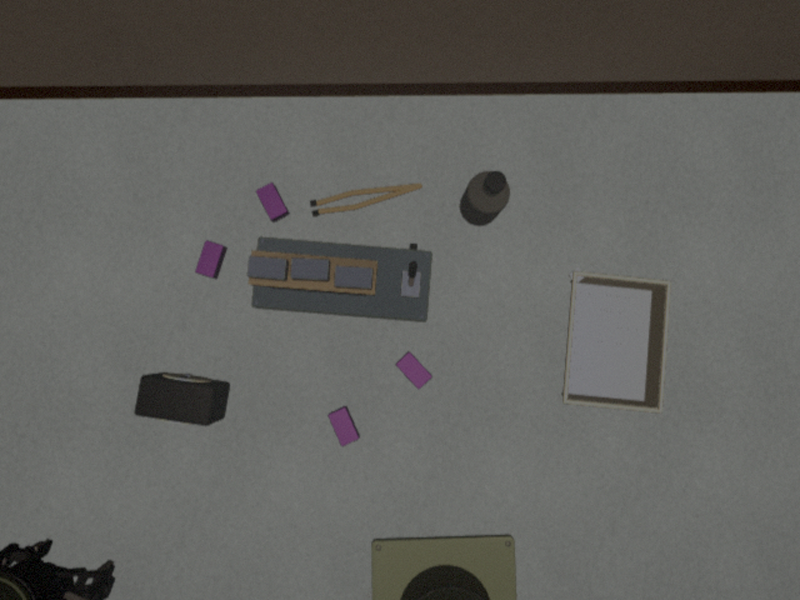

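View pics/side0.png

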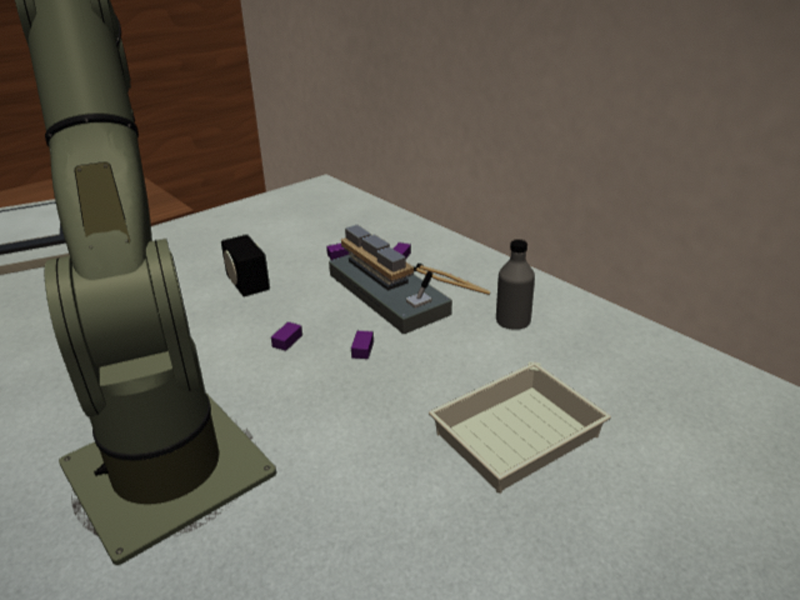

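Run:
```python
from h import *
snap("top","top1.png",(190,180,352,265),4.9)
np.set_printoptions(precision=4,suppress=True)
for n,c,z in [("printer",[(258,237),(432,251),(427,321),(252,307)],.05),("tray rim",[(574,272),(670,281),(661,410),(563,402)],.045),
  ("w",[(268,268),(311,269),(355,277)],.126),("tip",[(413,267)],.11),("purple",[(272,202),(210,259),(414,369),(344,426)],.028),("timer",[(140,375),(229,382),(210,424),(135,414)],.1),("bottle",[(495,180)],.19),("tongs",[(313,208),(420,186)],.01)]:
    print(n,[np.round(pix("top",u/1.25,v/1.25,z)[:2],3) for u,v in c])
```

```text
printer [array([0.69 , 0.326]), array([0.658, 0.009]), array([0.53 , 0.022]), array([0.562, 0.337])]
tray rim [array([ 0.615, -0.253]), array([ 0.595, -0.432]), array([ 0.359, -0.402]), array([ 0.378, -0.223])]
w [array([0.623, 0.293]), array([0.62, 0.22]), array([0.605, 0.147])]
tip [array([0.622, 0.047])]
purple [array([0.759, 0.304]), array([0.654, 0.419]), array([0.443, 0.046]), array([0.343, 0.176])]
timer [array([0.448, 0.515]), array([0.432, 0.365]), array([0.362, 0.397]), array([0.382, 0.522])]
bottle [array([ 0.751, -0.085])]
tongs [array([0.751, 0.23 ]), array([0.79 , 0.026])]
```

View pics/top1.png

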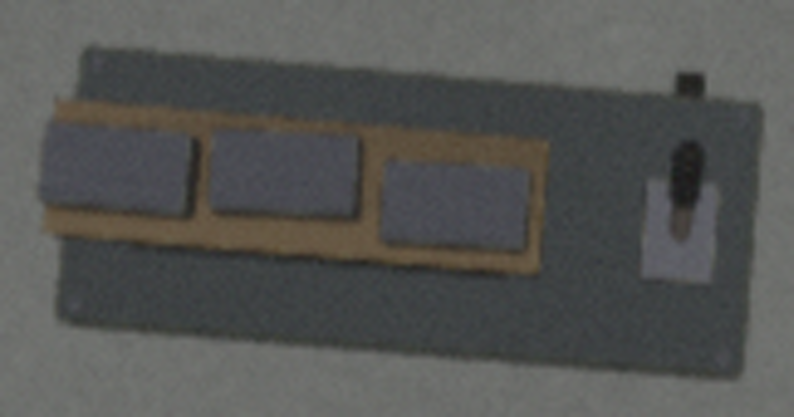

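Run:
```python
from h import *
np.set_printoptions(precision=4,suppress=True)
def P(c,z): return np.array([pix("top",190+x/4.9,180+y/4.9,z) for x,y in c])
for n,c,z in [("printer",[(87,47),(763,103),(742,378),(60,322)],.05),("board",[(57,100),(549,143),(540,273),(43,230)],.098),
 ("w1",[(47,122),(194,131),(188,217),(40,205)],.126),("w2",[(213,124),(360,136),(357,217),(210,213)],.126),("w3",[(385,158),(530,166),(526,250),(382,242)],.126)]:
    q=P(c,z)[:,:2]; yv=(q[0]-q[1]+q[3]-q[2])/2; xv=(q[0]-q[3]+q[1]-q[2])/2
    print(n,q.mean(0),"L",np.linalg.norm(yv),"W",np.linalg.norm(xv),"yaw",np.arctan2(-yv[0],yv[1]),np.arctan2(xv[1],xv[0]))
    if n=="printer":
        y=yv/np.linalg.norm(yv); print("bed",q.mean(0)+.04*y,"pivot",q.mean(0)-.125*y,"yax",y)
print("tip",P([(688,160)],.113))
q=np.array([pix("top",u/1.25,v/1.25,.045) for u,v in [(574,272),(670,281),(661,410),(563,402)]]);print("tray",q.mean(0), (q[0]+q[1]-q[2]-q[3])/2)
```

```text
printer [0.6097 0.1723] L 0.31532938545475503 W 0.12863402553828046 yaw -0.10243615344170529 -0.10115098314739028
bed [0.6138 0.2121] pivot [0.5969 0.048 ] yax [0.1023 0.9948]
board [0.617  0.2199] L 0.21910111061769738 W 0.05809632476028367 yaw -0.10676505432062165 -0.09847798258637028
w1 [0.6228 0.2936] L 0.06325986641611572 W 0.03664889469830438 yaw -0.09087815896695606 -0.08143263309149368
w2 [0.6198 0.2218] L 0.06320451620160414 W 0.036874334446838096 yaw -0.07403550045635916 -0.04556019496540619
w3 [0.6047 0.1486] L 0.06232192342383881 W 0.03646120464523831 yaw -0.07514800914757885 -0.05742660694543494
tip [[0.6236 0.0473 0.113 ]]
tray [ 0.4865 -0.3277  0.045 ] [ 0.2367 -0.0301  0.    ]
```

```bash
cat >> h.py <<'E'
YA=np.array([.1023,.9948,0]); XA=np.array([.9948,-.1023,0]); BED=np.array([.6138,.2121,0])
def W(x,y,z=0): return BED+x*XA+y*YA+np.array([0,0,z])   # printer coords -> world
def to(p,yaw=None):
    "tool-axis shift (mm) from measured TCP to world p, and turn needed for tool-y heading yaw (mod pi)"
    s,t,M=st(); d=M.T@(np.array(p)-t)*1000
    a=np.arctan2(M[1,1],M[0,1]); r=None
    if yaw is not None: r=-((yaw-a+np.pi/2)%np.pi-np.pi/2)
    print("shift",np.round(d,1),"turn",r,"tcp",np.round(t,4),"wid",round(s["gripper_width"]*1000,1),"F",round(s["finger_force"],1),np.round(s["wrist_force"],1),"t",s["time"],"j7",round(s["joint_positions"][6],2))
E
python3 - <<'E'
import plant; from h import *
print([n for n in dir(plant) if n[0]!='_'], getattr(plant,'tips_ahead',None), getattr(plant,'TIPS_AHEAD',None))
to(W(.07,-.165,.2),np.arctan2(-.1023,.9948))
E
```

```text
['Unreachable', 'hand_in', 'snapshot', 'state', 'tips_ahead'] 0.014 None
shift [-611.4 -306.2   45.2] turn 1.3204941336948175 tcp [0.1986 0.5394 0.2449] wid 85.2 F 0.0 [-0.3 -0.   0.1] t 0.15 j7 -0.08
```

Emit:
{"api": "play_rows", "payload": {
  "increments": [
    {"grip": 0,"turn": 0.165,"delta_pos": [0,0,0]},
    {"grip": 0,"turn": 0.165,"delta_pos": [0,0,0]},
    {"grip": 0,"turn": 0.165,"delta_pos": [0,0,0]},
    {"grip": 0,"turn": 0.165,"delta_pos": [0,0,0]},
    {"grip": 0,"turn": 0.165,"delta_pos": [0,0,0]},
    {"grip": 0,"turn": 0.165,"delta_pos": [0,0,0]},
    {"grip": 0,"turn": 0.165,"delta_pos": [0,0,0]},
    {"grip": 0,"turn": 0.165,"delta_pos": [0,0,0]}
  ],
  "squeeze": 60
}}

```text
time: 1.15
tcp_pos: [0.1986, 0.5395, 0.2451]
eef_rot: [0.0, 0.744, 0.668, -0.0]
wrist_force: [-0.4, -0.8, -0.6]
gripper_width: -0.0002
finger_force: 0.0
```

```bash
python3 -c "
from h import *
to(W(.07,-.165,.2),np.arctan2(-.1023,.9948))"
```

```text
shift [-445.7  518.7   45.2] turn -0.004899912768060233 tcp [0.1986 0.5395 0.2451] wid -0.2 F 0.0 [-0.4 -0.8 -0.6] t 1.15 j7 -1.11
```

Emit:
{"api": "play_rows", "payload": {
  "increments": [
    {"grip": 0,"delta_pos": [-37,43,0]},
    {"grip": 0,"delta_pos": [-37,43,0]},
    {"grip": 0,"delta_pos": [-37,43,0]},
    {"grip": 0,"delta_pos": [-37,43,0]},
    {"grip": 0,"delta_pos": [-37,43,0]},
    {"grip": 0,"delta_pos": [-37,43,0]},
    {"grip": 0,"delta_pos": [-37,43,0]},
    {"grip": 0,"delta_pos": [-37,43,0]}
  ]
}}

```text
validation failed for argument at $.in...
```

Emit:
{"api": "play_rows", "payload": {
  "increments": [
    {"grip": 0,"delta_pos": [-37,43,0]},
    {"grip": 0,"delta_pos": [-37,43,0]},
    {"grip": 0,"delta_pos": [-37,43,0]},
    {"grip": 0,"delta_pos": [-37,43,0]},
    {"grip": 0,"delta_pos": [0,0,0]}
  ]
}}

```text
validation failed for argument at $.in...
```

```bash
python3 -c "
from h import *
to(W(.07,-.165,.110),np.arctan2(-.1023,.9948))"
```

```text
shift [-445.6  518.7  135.2] turn -0.004899912768060233 tcp [0.1986 0.5395 0.2451] wid -0.2 F 0.0 [-0.4 -0.8 -0.6] t 1.15 j7 -1.11
```

Emit:
{"api": "play_rows", "payload": {
  "increments": [
    {"grip": 0,"delta_pos": [-37,43,0],"turn": 0},
    {"grip": 0,"delta_pos": [-37,43,0],"turn": 0},
    {"grip": 0,"delta_pos": [-37,43,0],"turn": 0},
    {"grip": 0,"delta_pos": [-37,43,0],"turn": 0},
    {"grip": 0,"delta_pos": [-37,43,0],"turn": 0},
    {"grip": 0,"delta_pos": [-37,43,0],"turn": 0},
    {"grip": 0,"delta_pos": [-37,43,0],"turn": 0},
    {"grip": 0,"delta_pos": [-37,43,0],"turn": 0}
  ]
}}

```text
time: 2.15
tcp_pos: [0.5118, 0.2086, 0.2452]
eef_rot: [-0.0, 0.742, 0.67, -0.0]
wrist_force: [0.2, -0.2, 0.8]
gripper_width: -0.0
finger_force: 0.0
```

Emit:
{"api": "play_rows", "payload": {
  "increments": [
    {"grip": 0,"delta_pos": [-37,43,0],"turn": 0},
    {"grip": 0,"delta_pos": [-37,43,0],"turn": 0},
    {"grip": 0,"delta_pos": [-37,43,0],"turn": 0},
    {"grip": 0,"delta_pos": [-37,43,0],"turn": 0},
    {"grip": 0,"delta_pos": [0,0,0],"turn": 0}
  ]
}}

```text
time: 2.78
tcp_pos: [0.668, 0.0411, 0.2441]
eef_rot: [0.001, 0.744, 0.668, -0.001]
wrist_force: [0.6, 1.0, -0.1]
gripper_width: -0.0002
finger_force: 0.0
```

```bash
python3 -c "
from h import *
to(W(.07,-.165,.110),np.arctan2(-.1023,.9948))"
```

```text
shift [-1.000e-01 -1.300e+00  1.341e+02] turn -0.004256197751506319 tcp [0.668  0.0411 0.2441] wid -0.2 F 0.0 [ 0.6  1.  -0.1] t 2.775 j7 -0.08
```

Emit:
{"api": "play_rows", "payload": {
  "increments": [
    {"grip": 0,"delta_pos": [0,0,45],"turn": 0},
    {"grip": 0,"delta_pos": [0,0,45],"turn": 0},
    {"grip": 0,"delta_pos": [0,0,44],"turn": 0},
    {"grip": 0,"delta_pos": [0,0,0],"turn": 0},
    {"grip": 0,"delta_pos": [0,-15,0],"turn": 0},
    {"grip": 0,"delta_pos": [0,-15,0],"turn": 0},
    {"grip": 0,"delta_pos": [0,-15,0],"turn": 0},
    {"grip": 0,"delta_pos": [0,-15,0],"turn": 0}
  ]
}}

```text
time: 3.78
tcp_pos: [0.6099, 0.0516, 0.1161]
eef_rot: [0.003, 0.742, 0.67, 0.004]
wrist_force: [-0.1, -1.1, 0.1]
gripper_width: -0.0
finger_force: 0.0
```

Emit:
{"api": "play_rows", "payload": {
  "increments": [
    {"grip": 0,"delta_pos": [0,-12,0],"turn": 0},
    {"grip": 0,"delta_pos": [0,0,0],"turn": 0},
    {"grip": 0,"delta_pos": [0,25,0],"turn": 0},
    {"grip": 60,"delta_pos": [0,0,-45],"turn": 0},
    {"grip": 60,"delta_pos": [0,0,-45],"turn": 0},
    {"grip": 60,"delta_pos": [0,0,0],"turn": 0}
  ]
}}

```text
time: 4.53
tcp_pos: [0.6218, 0.0501, 0.2056]
eef_rot: [0.002, 0.742, 0.67, 0.002]
wrist_force: [1.0, 0.8, 0.2]
gripper_width: 0.0544
finger_force: 0.0
```

```bash
python3 -c "
from h import *
to([.6047,.1486,.117+.005],np.arctan2(-.066,.9948))
snap('side','side2.png',(230,160,400,280),4.5)"
```

```text
shift [ 96.2 -27.6  83.5] turn -0.035689694615802736 tcp [0.6218 0.0501 0.2056] wid 54.4 F 0.0 [1.  0.8 0.2] t 4.525 j7 -0.06
```

View pics/side2.png

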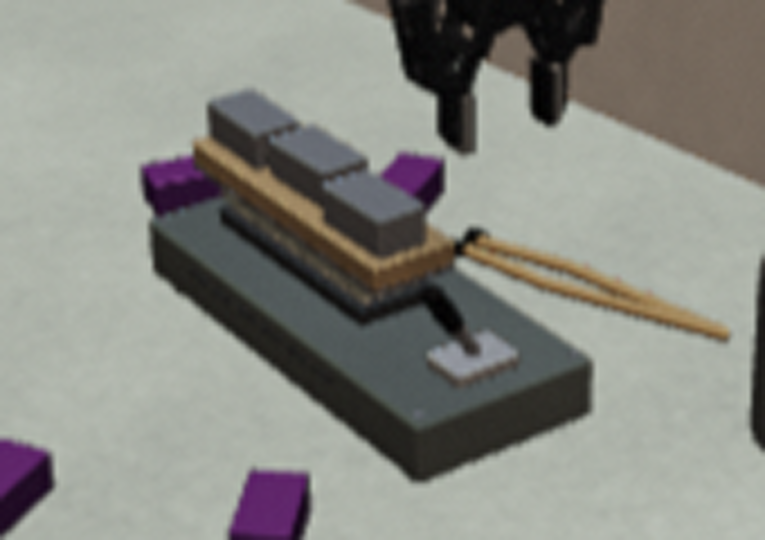

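Emit:
{"api": "play_rows", "payload": {
  "increments": [
    {"grip": 62,"delta_pos": [32,-9,0],"turn": 0},
    {"grip": 62,"delta_pos": [32,-9,0],"turn": 0},
    {"grip": 62,"delta_pos": [32,-9,0],"turn": 0},
    {"grip": 62,"delta_pos": [0,0,30],"turn": 0},
    {"grip": 62,"delta_pos": [0,0,30],"turn": 0},
    {"grip": 62,"delta_pos": [0,0,0],"turn": 0}
  ]
}}

```text
time: 5.32
tcp_pos: [0.6022, 0.1483, 0.1397]
eef_rot: [-0.001, 0.742, 0.67, -0.002]
wrist_force: [-0.2, 0.6, 0.9]
gripper_width: 0.0619
finger_force: 0.0
```

```bash
python3 -c "
from h import *
to([.6047,.1486,.115],np.arctan2(-.1023,.9948))"
```

```text
shift [ 0.6  2.6 24.7] turn 0.0005207832537141854 tcp [0.6022 0.1483 0.1397] wid 61.9 F 0.0 [-0.2  0.6  0.9] t 5.325 j7 -0.18
```

Emit:
{"api": "play_rows", "payload": {
  "increments": [
    {"grip": 62,"delta_pos": [0,3,13],"turn": 0},
    {"grip": 62,"delta_pos": [0,0,12],"turn": 0},
    {"grip": 62,"delta_pos": [0,0,0],"turn": 0},
    {"grip": 25,"delta_pos": [0,0,0],"turn": 0},
    {"grip": 25,"delta_pos": [0,0,0],"turn": 0},
    {"grip": 25,"delta_pos": [0,0,0],"turn": 0},
    {"grip": 25,"delta_pos": [0,0,0],"turn": 0}
  ],
  "squeeze": 90
}}

```text
time: 6.2
tcp_pos: [0.6061, 0.1481, 0.1172]
eef_rot: [0.0, 0.742, 0.67, 0.0]
wrist_force: [-2.2, -0.1, 7.8]
gripper_width: 0.0346
finger_force: 91.1
```

Emit:
{"api": "play_rows", "payload": {
  "increments": [
    {"grip": 25,"delta_pos": [0,0,-20],"turn": 0},
    {"grip": 25,"delta_pos": [0,0,-35],"turn": 0},
    {"grip": 25,"delta_pos": [0,0,-35],"turn": 0},
    {"grip": 25,"delta_pos": [0,0,0],"turn": 0}
  ]
}}

```text
time: 6.7
tcp_pos: [0.6066, 0.1482, 0.2083]
eef_rot: [0.001, 0.742, 0.67, 0.001]
wrist_force: [0.1, 0.1, -6.1]
gripper_width: 0.0342
finger_force: 91.2
```

```bash
python3 -c "
from h import *
to([.60,-.05,.2],np.arctan2(-.1023,.9948))"
```

```text
shift [-197.8   13.6    8.1] turn 0.00048590932911962703 tcp [0.6066 0.1482 0.2083] wid 34.2 F 91.2 [ 0.1  0.1 -6.1] t 6.7 j7 -0.2
```

Emit:
{"api": "play_rows", "payload": {
  "increments": [
    {"grip": 25,"delta_pos": [-33,2,0],"turn": 0},
    {"grip": 25,"delta_pos": [-33,2,0],"turn": 0},
    {"grip": 25,"delta_pos": [-33,2,0],"turn": 0},
    {"grip": 25,"delta_pos": [-33,2,0],"turn": 0},
    {"grip": 25,"delta_pos": [-33,2,0],"turn": 0},
    {"grip": 25,"delta_pos": [-33,3,0],"turn": 0},
    {"grip": 25,"delta_pos": [0,0,40],"turn": 0},
    {"grip": 25,"delta_pos": [0,0,40],"turn": 0}
  ]
}}

```text
time: 7.7
tcp_pos: [0.598, -0.0504, 0.1241]
eef_rot: [-0.0, 0.742, 0.67, -0.0]
wrist_force: [-0.2, 0.2, -6.2]
gripper_width: 0.034
finger_force: 95.7
```

Emit:
{"api": "play_rows", "payload": {
  "increments": [
    {"grip": 25,"delta_pos": [0,0,40],"turn": 0},
    {"grip": 25,"delta_pos": [0,0,40],"turn": 0},
    {"grip": 25,"delta_pos": [0,0,0],"turn": 0}
  ]
}}

```text
time: 8.07
tcp_pos: [0.5966, -0.0501, 0.0433]
eef_rot: [-0.002, 0.742, 0.67, -0.002]
wrist_force: [0.4, -0.2, -4.7]
gripper_width: 0.0342
finger_force: 95.6
```

```bash
python3 -c "
from h import *
to([.60,-.05,.022],np.arctan2(-.1023,.9948))"
```

```text
shift [ 0.4  3.5 21.3] turn 0.0003521838962403656 tcp [ 0.5966 -0.0501  0.0433] wid 34.2 F 95.6 [ 0.4 -0.2 -4.7] t 8.075 j7 0.14
```

Emit:
{"api": "play_rows", "payload": {
  "increments": [
    {"grip": 25,"delta_pos": [0,0,11],"turn": 0},
    {"grip": 25,"delta_pos": [0,0,10],"turn": 0},
    {"grip": 25,"delta_pos": [0,0,0],"turn": 0},
    {"grip": 60,"delta_pos": [0,0,0],"turn": 0},
    {"grip": 60,"delta_pos": [0,0,0],"turn": 0},
    {"grip": 60,"delta_pos": [0,0,-30],"turn": 0},
    {"grip": 60,"delta_pos": [0,0,-60],"turn": 0},
    {"grip": 60,"delta_pos": [0,0,-60],"turn": 0}
  ]
}}

```text
time: 9.07
tcp_pos: [0.5986, -0.0503, 0.1775]
eef_rot: [0.0, 0.742, 0.67, 0.0]
wrist_force: [0.5, -0.8, -0.3]
gripper_width: 0.06
finger_force: 0.0
```

Emit:
{"api": "play_rows", "payload": {
  "increments": [
    {"grip": 62,"delta_pos": [0,0,0],"turn": 0}
  ]
}}

```text
time: 9.2
tcp_pos: [0.6004, -0.0505, 0.1799]
eef_rot: [0.003, 0.742, 0.67, 0.003]
wrist_force: [0.7, 0.3, -1.6]
gripper_width: 0.0622
finger_force: 0.0
```

```bash
python3 -c "
from h import *
to([.6198,.2218,.119],np.arctan2(-.1023,.9948))"
```

```text
shift [272.8  -8.8  60.9] turn 0.0004557400545905921 tcp [ 0.6004 -0.0505  0.1799] wid 62.2 F 0.0 [ 0.7  0.3 -1.6] t 9.2 j7 0.11
```

Emit:
{"api": "play_rows", "payload": {
  "increments": [
    {"grip": 62,"delta_pos": [39,-1,0],"turn": 0},
    {"grip": 62,"delta_pos": [39,-1,0],"turn": 0},
    {"grip": 62,"delta_pos": [39,-1,0],"turn": 0},
    {"grip": 62,"delta_pos": [39,-1,0],"turn": 0},
    {"grip": 62,"delta_pos": [39,-1,0],"turn": 0},
    {"grip": 62,"delta_pos": [39,-2,0],"turn": 0},
    {"grip": 62,"delta_pos": [39,-2,0],"turn": 0},
    {"grip": 62,"delta_pos": [0,0,20],"turn": 0}
  ]
}}

```text
time: 10.2
tcp_pos: [0.6174, 0.2259, 0.1555]
eef_rot: [-0.0, 0.741, 0.672, 0.001]
wrist_force: [-1.0, -0.4, -0.1]
gripper_width: 0.0618
finger_force: 0.0
```

Emit:
{"api": "play_rows", "payload": {
  "increments": [
    {"grip": 62,"delta_pos": [0,0,15],"turn": 0},
    {"grip": 62,"delta_pos": [0,0,0],"turn": 0}
  ]
}}

```text
time: 10.45
tcp_pos: [0.6172, 0.2215, 0.1393]
eef_rot: [-0.0, 0.743, 0.67, -0.001]
wrist_force: [-0.5, 0.5, -0.5]
gripper_width: 0.062
finger_force: 0.0
```

```bash
python3 -c "
from h import *
to([.6198,.2218,.119],np.arctan2(-.1023,.9948))"
```

```text
shift [ 0.6  2.6 20.3] turn -0.0003536463047122407 tcp [0.6172 0.2215 0.1393] wid 62.0 F 0.0 [-0.5  0.5 -0.5] t 10.45 j7 -0.29
```

Emit:
{"api": "play_rows", "payload": {
  "increments": [
    {"grip": 62,"delta_pos": [0,2,10],"turn": 0},
    {"grip": 62,"delta_pos": [0,0,10],"turn": 0},
    {"grip": 62,"delta_pos": [0,0,0],"turn": 0},
    {"grip": 25,"delta_pos": [0,0,0],"turn": 0},
    {"grip": 25,"delta_pos": [0,0,0],"turn": 0},
    {"grip": 25,"delta_pos": [0,0,0],"turn": 0},
    {"grip": 25,"delta_pos": [0,0,0],"turn": 0}
  ],
  "squeeze": 90
}}

```text
time: 11.32
tcp_pos: [0.62, 0.2221, 0.1212]
eef_rot: [0.0, 0.742, 0.67, 0.001]
wrist_force: [-0.7, -0.6, 6.8]
gripper_width: 0.0341
finger_force: 90.7
```

Emit:
{"api": "play_rows", "payload": {
  "increments": [
    {"grip": 25,"delta_pos": [0,0,-20],"turn": 0},
    {"grip": 25,"delta_pos": [0,0,-35],"turn": 0},
    {"grip": 25,"delta_pos": [0,0,-35],"turn": 0},
    {"grip": 25,"delta_pos": [0,0,0],"turn": 0}
  ]
}}

```text
time: 11.82
tcp_pos: [0.6202, 0.2222, 0.2123]
eef_rot: [0.001, 0.742, 0.67, 0.002]
wrist_force: [0.0, 0.6, -6.7]
gripper_width: 0.0342
finger_force: 90.6
```

```bash
python3 -c "
from h import *
to([.60,-.135,.023],np.arctan2(-.1023,.9948))"
```

```text
shift [-357.6   15.7  188.9] turn 0.00048713524997845425 tcp [0.6202 0.2222 0.2123] wid 34.2 F 90.6 [ 0.   0.6 -6.7] t 11.825 j7 -0.31
```

Emit:
{"api": "play_rows", "payload": {
  "increments": [
    {"grip": 25,"delta_pos": [-30,2,0],"turn": 0},
    {"grip": 25,"delta_pos": [-47,2,0],"turn": 0},
    {"grip": 25,"delta_pos": [-47,2,0],"turn": 0},
    {"grip": 25,"delta_pos": [-47,2,0],"turn": 0},
    {"grip": 25,"delta_pos": [-47,2,0],"turn": 0},
    {"grip": 25,"delta_pos": [-47,2,0],"turn": 0},
    {"grip": 25,"delta_pos": [-47,2,0],"turn": 0},
    {"grip": 25,"delta_pos": [-46,2,0],"turn": 0}
  ]
}}

```text
time: 12.82
tcp_pos: [0.5982, -0.137, 0.2089]
eef_rot: [-0.001, 0.742, 0.67, -0.001]
wrist_force: [0.5, 0.5, -6.2]
gripper_width: 0.0341
finger_force: 90.5
```

Emit:
{"api": "play_rows", "payload": {
  "increments": [
    {"grip": 25,"delta_pos": [0,0,40],"turn": 0},
    {"grip": 25,"delta_pos": [0,0,40],"turn": 0},
    {"grip": 25,"delta_pos": [0,0,40],"turn": 0},
    {"grip": 25,"delta_pos": [0,0,40],"turn": 0},
    {"grip": 25,"delta_pos": [0,0,0],"turn": 0}
  ]
}}

```text
time: 13.45
tcp_pos: [0.5969, -0.1352, 0.0472]
eef_rot: [-0.002, 0.742, 0.67, -0.002]
wrist_force: [-0.2, 0.3, -4.9]
gripper_width: 0.0342
finger_force: 91.8
```

```bash
python3 -c "
from h import *
to([.60,-.135,.025],np.arctan2(-.1023,.9948))"
```

```text
shift [ 0.5  3.2 22.2] turn 0.0003854739909685545 tcp [ 0.5969 -0.1352  0.0472] wid 34.2 F 91.8 [-0.2  0.3 -4.9] t 13.45 j7 0.27
```

Emit:
{"api": "play_rows", "payload": {
  "increments": [
    {"grip": 25,"delta_pos": [0,0,11],"turn": 0},
    {"grip": 25,"delta_pos": [0,0,10],"turn": 0},
    {"grip": 25,"delta_pos": [0,0,0],"turn": 0},
    {"grip": 60,"delta_pos": [0,0,0],"turn": 0},
    {"grip": 60,"delta_pos": [0,0,0],"turn": 0},
    {"grip": 60,"delta_pos": [0,0,-30],"turn": 0},
    {"grip": 60,"delta_pos": [0,0,-60],"turn": 0},
    {"grip": 60,"delta_pos": [0,0,-60],"turn": 0}
  ]
}}

```text
time: 14.45
tcp_pos: [0.5989, -0.1358, 0.1816]
eef_rot: [0.0, 0.742, 0.67, 0.0]
wrist_force: [0.9, -0.6, 0.3]
gripper_width: 0.0597
finger_force: 0.0
```

Emit:
{"api": "play_rows", "payload": {
  "increments": [
    {"grip": 62,"delta_pos": [0,0,0],"turn": 0}
  ]
}}

```text
time: 14.58
tcp_pos: [0.6006, -0.1363, 0.1841]
eef_rot: [0.003, 0.742, 0.67, 0.002]
wrist_force: [1.6, 0.3, -1.3]
gripper_width: 0.0618
finger_force: 0.0
```

```bash
python3 -c "
from h import *
to([.6228,.2936,.119],np.arctan2(-.1023,.9948))"
```

```text
shift [430.  -22.2  64.5] turn 0.00046046969358348733 tcp [ 0.6006 -0.1363  0.1841] wid 61.8 F 0.0 [ 1.6  0.3 -1.3] t 14.575 j7 0.24
```

Emit:
{"api": "play_rows", "payload": {
  "increments": [
    {"grip": 62,"delta_pos": [54,-3,0],"turn": 0},
    {"grip": 62,"delta_pos": [54,-3,0],"turn": 0},
    {"grip": 62,"delta_pos": [54,-3,0],"turn": 0},
    {"grip": 62,"delta_pos": [54,-3,0],"turn": 0},
    {"grip": 62,"delta_pos": [54,-3,0],"turn": 0},
    {"grip": 62,"delta_pos": [54,-2,0],"turn": 0},
    {"grip": 62,"delta_pos": [54,-2,0],"turn": 0},
    {"grip": 62,"delta_pos": [52,-2,0],"turn": 0}
  ]
}}

```text
time: 15.58
tcp_pos: [0.6216, 0.2961, 0.1792]
eef_rot: [0.0, 0.742, 0.67, -0.0]
wrist_force: [1.2, -0.5, 0.5]
gripper_width: 0.0619
finger_force: 0.0
```

Emit:
{"api": "play_rows", "payload": {
  "increments": [
    {"grip": 62,"delta_pos": [0,0,20],"turn": 0},
    {"grip": 62,"delta_pos": [0,0,20],"turn": 0},
    {"grip": 62,"delta_pos": [0,0,0],"turn": 0}
  ]
}}

```text
time: 15.95
tcp_pos: [0.6213, 0.2939, 0.138]
eef_rot: [-0.0, 0.742, 0.67, -0.001]
wrist_force: [0.0, -0.7, 1.0]
gripper_width: 0.0622
finger_force: 0.0
```

```bash
python3 -c "
from h import *
to([.6228,.2936,.119],np.arctan2(-.1023,.9948))"
```

```text
shift [-0.1  1.6 19. ] turn 0.0004043781113030054 tcp [0.6213 0.2939 0.138 ] wid 62.2 F 0.0 [ 0.  -0.7  1. ] t 15.95 j7 -0.39
```

Emit:
{"api": "play_rows", "payload": {
  "increments": [
    {"grip": 62,"delta_pos": [0,1,9],"turn": 0},
    {"grip": 62,"delta_pos": [0,0,10],"turn": 0},
    {"grip": 62,"delta_pos": [0,0,0],"turn": 0},
    {"grip": 25,"delta_pos": [0,0,0],"turn": 0},
    {"grip": 25,"delta_pos": [0,0,0],"turn": 0},
    {"grip": 25,"delta_pos": [0,0,0],"turn": 0},
    {"grip": 25,"delta_pos": [0,0,0],"turn": 0}
  ],
  "squeeze": 90
}}

```text
time: 16.82
tcp_pos: [0.6233, 0.2941, 0.1211]
eef_rot: [0.0, 0.742, 0.67, 0.001]
wrist_force: [-0.3, -0.3, 6.4]
gripper_width: 0.0341
finger_force: 90.2
```

Emit:
{"api": "play_rows", "payload": {
  "increments": [
    {"grip": 25,"delta_pos": [0,0,-20],"turn": 0},
    {"grip": 25,"delta_pos": [0,0,-35],"turn": 0},
    {"grip": 25,"delta_pos": [0,0,-35],"turn": 0},
    {"grip": 25,"delta_pos": [0,0,0],"turn": 0}
  ]
}}

```text
time: 17.32
tcp_pos: [0.6235, 0.2943, 0.2124]
eef_rot: [0.001, 0.742, 0.67, 0.002]
wrist_force: [-0.7, -0.0, -5.1]
gripper_width: 0.034
finger_force: 91.3
```

```bash
python3 -c "
from h import *
to([.505,-.085,.025],np.arctan2(-.1023,.9948))"
```

```text
shift [-389.7  -79.9  186.6] turn 0.0005318895221613218 tcp [0.6235 0.2943 0.2124] wid 34.0 F 91.3 [-0.7 -0.  -5.1] t 17.325 j7 -0.41
```

Emit:
{"api": "play_rows", "payload": {
  "increments": [
    {"grip": 25,"delta_pos": [-40,-8,0],"turn": 0},
    {"grip": 25,"delta_pos": [-50,-10,0],"turn": 0},
    {"grip": 25,"delta_pos": [-50,-10,0],"turn": 0},
    {"grip": 25,"delta_pos": [-50,-10,0],"turn": 0},
    {"grip": 25,"delta_pos": [-50,-10,0],"turn": 0},
    {"grip": 25,"delta_pos": [-50,-11,0],"turn": 0},
    {"grip": 25,"delta_pos": [-50,-11,0],"turn": 0},
    {"grip": 25,"delta_pos": [-50,-10,0],"turn": 0}
  ]
}}

```text
time: 18.32
tcp_pos: [0.5024, -0.087, 0.2094]
eef_rot: [-0.001, 0.742, 0.67, -0.001]
wrist_force: [1.9, -0.7, -4.4]
gripper_width: 0.034
finger_force: 91.5
```

Emit:
{"api": "play_rows", "payload": {
  "increments": [
    {"grip": 25,"delta_pos": [0,0,40],"turn": 0},
    {"grip": 25,"delta_pos": [0,0,40],"turn": 0},
    {"grip": 25,"delta_pos": [0,0,40],"turn": 0},
    {"grip": 25,"delta_pos": [0,0,40],"turn": 0},
    {"grip": 25,"delta_pos": [0,0,0],"turn": 0}
  ]
}}

```text
time: 18.95
tcp_pos: [0.5018, -0.0856, 0.048]
eef_rot: [-0.002, 0.742, 0.67, -0.002]
wrist_force: [-0.7, 0.1, -2.7]
gripper_width: 0.034
finger_force: 92.1
```

```bash
python3 -c "
from h import *
to([.505,-.085,.025],np.arctan2(-.1023,.9948))"
```

```text
shift [ 0.9  3.3 23. ] turn 0.0003044014858217814 tcp [ 0.5018 -0.0856  0.048 ] wid 34.0 F 92.1 [-0.7  0.1 -2.7] t 18.95 j7 0.28
```

Emit:
{"api": "play_rows", "payload": {
  "increments": [
    {"grip": 25,"delta_pos": [0,0,11],"turn": 0},
    {"grip": 25,"delta_pos": [0,0,11],"turn": 0},
    {"grip": 25,"delta_pos": [0,0,0],"turn": 0},
    {"grip": 60,"delta_pos": [0,0,0],"turn": 0},
    {"grip": 60,"delta_pos": [0,0,0],"turn": 0},
    {"grip": 60,"delta_pos": [0,0,-30],"turn": 0},
    {"grip": 60,"delta_pos": [0,0,-60],"turn": 0},
    {"grip": 60,"delta_pos": [0,0,-60],"turn": 0}
  ]
}}

```text
time: 19.95
tcp_pos: [0.5033, -0.0857, 0.1804]
eef_rot: [0.0, 0.742, 0.67, 0.0]
wrist_force: [1.5, -0.2, -0.2]
gripper_width: 0.0601
finger_force: 0.0
```

Emit:
{"api": "play_rows", "payload": {
  "increments": [
    {"grip": 85,"delta_pos": [0,0,0],"turn": 0}
  ]
}}

```text
time: 20.08
tcp_pos: [0.5049, -0.0859, 0.1822]
eef_rot: [0.003, 0.742, 0.67, 0.002]
wrist_force: [-0.2, 1.4, -1.0]
gripper_width: 0.0768
finger_force: 0.0
```

```bash
python3 -c "
from h import *
snap('top','top3.png',(170,150,572,340),1.98)
snap('top','x.png')
to([.617,.2199,.096],np.arctan2(-.1023,.9948))"
```

```text
shift [315.4  81.6  82.8] turn 0.0006358975069986617 tcp [ 0.5037 -0.0856  0.1787] wid 85.2 F 0.0 [-0.5  0.1 -0.8] t 20.175 j7 0.24
```

View pics/top3.png

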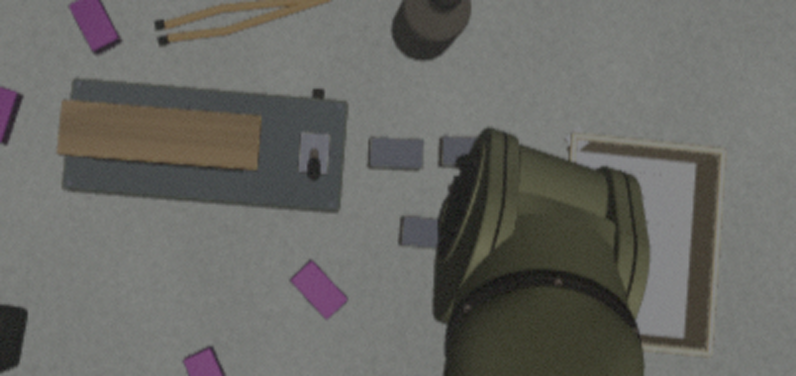

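Emit:
{"api": "play_rows", "payload": {
  "increments": [
    {"grip": 85,"delta_pos": [45,11,0],"turn": 0},
    {"grip": 85,"delta_pos": [45,12,0],"turn": 0},
    {"grip": 85,"delta_pos": [45,12,0],"turn": 0},
    {"grip": 85,"delta_pos": [45,11,0],"turn": 0},
    {"grip": 85,"delta_pos": [45,12,0],"turn": 0},
    {"grip": 85,"delta_pos": [45,12,0],"turn": 0},
    {"grip": 85,"delta_pos": [45,11,0],"turn": 0},
    {"grip": 85,"delta_pos": [0,0,30],"turn": 0}
  ]
}}

```text
time: 21.18
tcp_pos: [0.6165, 0.223, 0.1471]
eef_rot: [-0.0, 0.741, 0.672, 0.001]
wrist_force: [-0.8, -0.8, -1.0]
gripper_width: 0.0849
finger_force: 0.0
```

Emit:
{"api": "play_rows", "payload": {
  "increments": [
    {"grip": 85,"delta_pos": [0,0,30],"turn": 0},
    {"grip": 85,"delta_pos": [0,0,0],"turn": 0},
    {"grip": 85,"delta_pos": [0,0,0],"turn": 0}
  ]
}}

```text
time: 21.55
tcp_pos: [0.6165, 0.2193, 0.1188]
eef_rot: [0.0, 0.742, 0.67, 0.0]
wrist_force: [0.2, -0.1, 0.0]
gripper_width: 0.0849
finger_force: 0.0
```

```bash
python3 -c "
from h import *
to([.617,.2199,.096],np.arctan2(-.1023,.9948))"
```

```text
shift [ 0.7  0.4 22.8] turn 0.00028205933139968664 tcp [0.6165 0.2193 0.1188] wid 84.9 F 0.0 [ 0.2 -0.1  0. ] t 21.55 j7 -0.25
```

Emit:
{"api": "play_rows", "payload": {
  "increments": [
    {"grip": 85,"delta_pos": [0,0,11],"turn": 0},
    {"grip": 85,"delta_pos": [0,0,11],"turn": 0},
    {"grip": 85,"delta_pos": [0,0,0],"turn": 0},
    {"grip": 50,"delta_pos": [0,0,0],"turn": 0},
    {"grip": 50,"delta_pos": [0,0,0],"turn": 0},
    {"grip": 50,"delta_pos": [0,0,0],"turn": 0},
    {"grip": 50,"delta_pos": [0,0,0],"turn": 0}
  ],
  "squeeze": 80
}}

```text
time: 22.42
tcp_pos: [0.6164, 0.2194, 0.0973]
eef_rot: [0.0, 0.742, 0.67, 0.0]
wrist_force: [-3.2, -0.3, 9.9]
gripper_width: 0.0577
finger_force: 86.6
```

Emit:
{"api": "play_rows", "payload": {
  "increments": [
    {"grip": 50,"delta_pos": [0,0,-15],"turn": 0},
    {"grip": 50,"delta_pos": [0,0,-35],"turn": 0},
    {"grip": 50,"delta_pos": [0,0,-35],"turn": 0},
    {"grip": 50,"delta_pos": [0,0,0],"turn": 0}
  ]
}}

```text
time: 22.92
tcp_pos: [0.6172, 0.2196, 0.1845]
eef_rot: [0.001, 0.742, 0.67, 0.002]
wrist_force: [-0.8, -0.1, -2.3]
gripper_width: 0.0578
finger_force: 86.4
```

```bash
python3 -c "
from h import *
to([.46,.225,.02],np.arctan2(-.1023,.9948))
snap('side','side4.png',(200,130,400,280),3.9)"
```

```text
shift [ -10.9 -157.6  163.9] turn 0.0005245765657446722 tcp [0.6172 0.2196 0.1845] wid 57.8 F 86.4 [-0.8 -0.1 -2.3] t 22.925 j7 -0.27
```

View pics/side4.png

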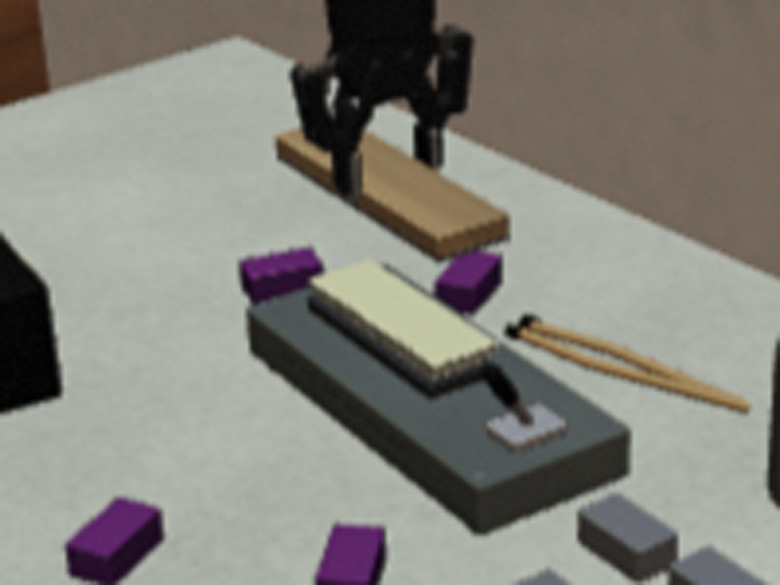

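Emit:
{"api": "play_rows", "payload": {
  "increments": [
    {"grip": 50,"delta_pos": [-4,-25,0],"turn": 0},
    {"grip": 50,"delta_pos": [-4,-32,0],"turn": 0},
    {"grip": 50,"delta_pos": [-4,-32,0],"turn": 0},
    {"grip": 50,"delta_pos": [-4,-32,0],"turn": 0},
    {"grip": 50,"delta_pos": [-4,-32,0],"turn": 0},
    {"grip": 50,"delta_pos": [0,0,35],"turn": 0},
    {"grip": 50,"delta_pos": [0,0,35],"turn": 0},
    {"grip": 50,"delta_pos": [0,0,35],"turn": 0}
  ]
}}

```text
time: 23.98
tcp_pos: [0.4616, 0.2149, 0.0748]
eef_rot: [-0.0, 0.742, 0.67, -0.0]
wrist_force: [0.7, 1.1, -2.1]
gripper_width: 0.0577
finger_force: 86.4
```

Emit:
{"api": "play_rows", "payload": {
  "increments": [
    {"grip": 50,"delta_pos": [0,0,30],"turn": 0},
    {"grip": 50,"delta_pos": [0,0,0],"turn": 0},
    {"grip": 50,"delta_pos": [0,0,0],"turn": 0}
  ]
}}

```text
time: 24.35
tcp_pos: [0.4622, 0.215, 0.0471]
eef_rot: [0.0, 0.742, 0.67, 0.0]
wrist_force: [1.1, 0.1, -2.8]
gripper_width: 0.0575
finger_force: 86.8
```

```bash
python3 -c "
from h import *
to([.465,.215,.021],np.arctan2(-.1023,.9948))"
```

```text
shift [ 0.3  2.8 26.1] turn 0.00030550722596855984 tcp [0.4622 0.215  0.0471] wid 57.5 F 86.8 [ 1.1  0.1 -2.8] t 24.35 j7 -0.2
```

Emit:
{"api": "play_rows", "payload": {
  "increments": [
    {"grip": 50,"delta_pos": [0,0,13],"turn": 0},
    {"grip": 50,"delta_pos": [0,0,12],"turn": 0},
    {"grip": 50,"delta_pos": [0,0,0],"turn": 0},
    {"grip": 85,"delta_pos": [0,0,0],"turn": 0},
    {"grip": 85,"delta_pos": [0,0,0],"turn": 0},
    {"grip": 85,"delta_pos": [0,0,-30],"turn": 0},
    {"grip": 85,"delta_pos": [0,0,-60],"turn": 0},
    {"grip": 85,"delta_pos": [0,0,-50],"turn": 0}
  ]
}}

```text
time: 25.35
tcp_pos: [0.4619, 0.215, 0.1636]
eef_rot: [0.0, 0.742, 0.67, 0.0]
wrist_force: [0.5, 1.0, -0.6]
gripper_width: 0.0853
finger_force: 0.0
```

```bash
python3 -c "
from h import *
snap('top','top5.png',(190,180,352,265),4.9)
to([.6138,.2121,.08],np.arctan2(-.1023,.9948))"
```

```text
shift [ 11.8 149.4  89.6] turn 4.567631324059462e-06 tcp [0.4635 0.2154 0.1687] wid 85.2 F 0.0 [ 2.5 -0.1  8.5] t 25.4 j7 -0.25
```

View pics/top5.png

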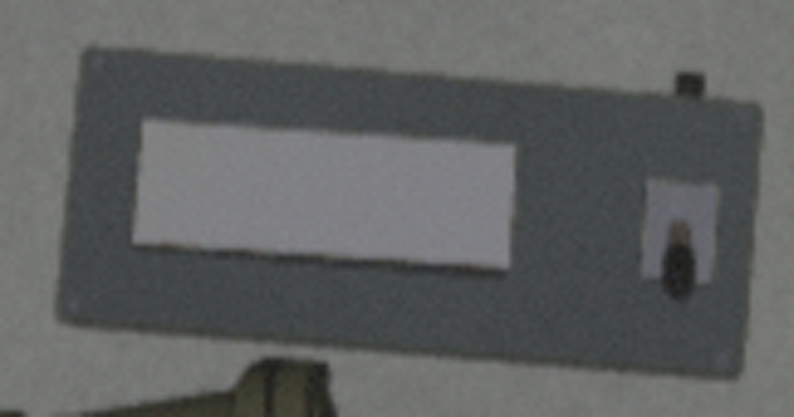

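Run:
```python
from h import *
q=np.array([pix("top",190+x/4.9,180+y/4.9,.078) for x,y in [(143,119),(517,143),(511,270),(133,243)]])[:,:2]
yv=(q[0]-q[1]+q[3]-q[2])/2; xv=(q[0]-q[3]+q[1]-q[2])/2
print(q.mean(0),np.linalg.norm(yv),np.linalg.norm(xv),np.arctan2(-yv[0],yv[1]),np.arctan2(xv[1],xv[0]))
to([*q.mean(0),.08],np.arctan2(-.08,.9948))
```

```text
[0.61579222 0.20960408] 0.1696287261648626 0.057080667285965156 -0.08761749418446313 -0.07513883838511241
shift [  9.5 151.6  89.6] turn -0.022224476801095516 tcp [0.4635 0.2154 0.1687] wid 85.2 F 0.0 [ 2.5 -0.1  8.5] t 25.4 j7 -0.25
```

Emit:
{"api": "play_rows", "payload": {
  "increments": [
    {"grip": 85,"delta_pos": [2,30,0],"turn": -0.02},
    {"grip": 85,"delta_pos": [2,40,0],"turn": 0},
    {"grip": 85,"delta_pos": [2,40,0],"turn": 0},
    {"grip": 85,"delta_pos": [2,40,0],"turn": 0},
    {"grip": 85,"delta_pos": [0,0,30],"turn": 0},
    {"grip": 85,"delta_pos": [0,0,30],"turn": 0},
    {"grip": 85,"delta_pos": [0,0,0],"turn": 0},
    {"grip": 85,"delta_pos": [0,0,0],"turn": 0}
  ],
  "squeeze": 70
}}

```text
time: 26.4
tcp_pos: [0.6126, 0.2102, 0.1026]
eef_rot: [0.0, 0.735, 0.678, 0.001]
wrist_force: [0.6, 0.6, 0.3]
gripper_width: 0.0847
finger_force: 0.0
```

```bash
python3 -c "
from h import *
to([.6158,.2096,.076],-.0815)"
```

```text
shift [-0.4  3.2 26.6] turn -0.000496792547776792 tcp [0.6126 0.2102 0.1026] wid 84.7 F 0.0 [0.6 0.6 0.3] t 26.4 j7 -0.2
```

Emit:
{"api": "play_rows", "payload": {
  "increments": [
    {"grip": 85,"delta_pos": [0,3,13],"turn": 0},
    {"grip": 85,"delta_pos": [0,0,13],"turn": 0},
    {"grip": 85,"delta_pos": [0,0,0],"turn": 0},
    {"grip": 46,"delta_pos": [0,0,0],"turn": 0},
    {"grip": 46,"delta_pos": [0,0,0],"turn": 0},
    {"grip": 46,"delta_pos": [0,0,0],"turn": 0},
    {"grip": 46,"delta_pos": [0,0,0],"turn": 0}
  ]
}}

```text
time: 27.28
tcp_pos: [0.6153, 0.21, 0.0761]
eef_rot: [0.0, 0.736, 0.678, 0.0]
wrist_force: [-3.5, -1.2, 8.3]
gripper_width: 0.0539
finger_force: 73.6
```

Emit:
{"api": "play_rows", "payload": {
  "increments": [
    {"grip": 46,"delta_pos": [0,0,-15],"turn": 0},
    {"grip": 46,"delta_pos": [0,0,-35],"turn": 0},
    {"grip": 46,"delta_pos": [0,0,-35],"turn": 0},
    {"grip": 46,"delta_pos": [0,0,0],"turn": 0}
  ]
}}

```text
time: 27.78
tcp_pos: [0.6162, 0.2101, 0.1636]
eef_rot: [0.001, 0.735, 0.678, 0.002]
wrist_force: [-0.3, 0.4, -2.6]
gripper_width: 0.0544
finger_force: 74.8
```

```bash
python3 -c "
from h import *
snap('top','top6.png',(430,190,570,350),3.7)
to([.4865,-.3277,.2],np.arctan2(.9918,.127))"
```

```text
shift [-546.5  -84.4  -38.9] turn -1.5253520784158336 tcp [0.6154 0.2101 0.1617] wid 53.8 F 74.8 [-0.4  0.9 -2.6] t 27.825 j7 -0.22
```

View pics/top6.png

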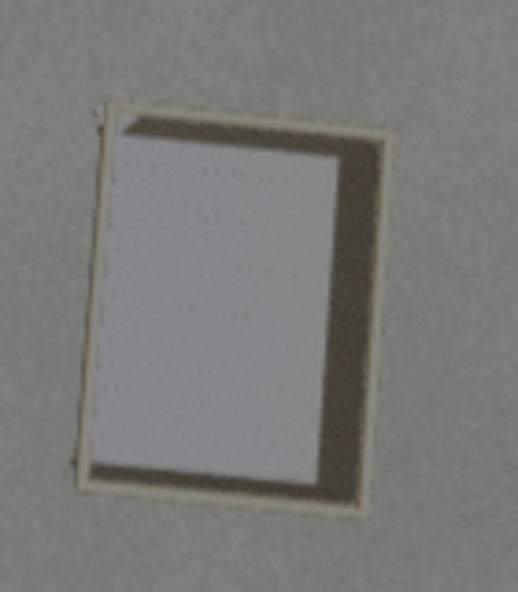

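Run:
```python
from h import *
q=np.array([pix("top",430+x/3.7,190+y/3.7,.045) for x,y in [(107,101),(391,131),(367,517),(79,489)]])[:,:2]
xv=(q[0]-q[3]+q[1]-q[2])/2; yv=(q[0]-q[1]+q[3]-q[2])/2
print("tray",q.mean(0),np.linalg.norm(xv),np.linalg.norm(yv),np.arctan2(xv[1],xv[0]),np.arctan2(-yv[0],yv[1]))
```

```text
tray [ 0.4850673  -0.32800163] 0.2406529145790194 0.17990814992750562 -0.1165946202835949 -0.12265646137514973
```

Emit:
{"api": "play_rows", "payload": {
  "increments": [
    {"grip": 46,"delta_pos": [-30,-5,-8],"turn": 0},
    {"grip": 46,"delta_pos": [-46,-7,-8],"turn": 0},
    {"grip": 46,"delta_pos": [-46,-7,-8],"turn": 0},
    {"grip": 46,"delta_pos": [-46,-7,0],"turn": 0},
    {"grip": 46,"delta_pos": [-46,-7,0],"turn": 0},
    {"grip": 46,"delta_pos": [-46,-7,0],"turn": 0},
    {"grip": 46,"delta_pos": [-46,-7,0],"turn": 0},
    {"grip": 46,"delta_pos": [-46,-7,0],"turn": 0}
  ]
}}

```text
time: 28.82
tcp_pos: [0.5317, -0.1378, 0.1838]
eef_rot: [-0.0, 0.735, 0.678, -0.0]
wrist_force: [-0.1, 0.1, -2.6]
gripper_width: 0.054
finger_force: 74.8
```

Emit:
{"api": "play_rows", "payload": {
  "increments": [
    {"grip": 46,"delta_pos": [-46,-7,0],"turn": 0},
    {"grip": 46,"delta_pos": [-46,-7,0],"turn": 0},
    {"grip": 46,"delta_pos": [-46,-7,0],"turn": 0},
    {"grip": 46,"delta_pos": [-46,-7,0],"turn": 0},
    {"grip": 46,"delta_pos": [-12,-2,0],"turn": 0},
    {"grip": 46,"delta_pos": [0,0,0],"turn": 0}
  ]
}}

```text
time: 29.58
tcp_pos: [0.4862, -0.3294, 0.1838]
eef_rot: [-0.0, 0.736, 0.677, -0.0]
wrist_force: [0.5, 1.2, -2.3]
gripper_width: 0.0541
finger_force: 74.8
```

Emit:
{"api": "play_rows", "payload": {
  "increments": [
    {"grip": 46,"delta_pos": [0,0,0],"turn": 0.162},
    {"grip": 46,"delta_pos": [0,0,0],"turn": 0.162},
    {"grip": 46,"delta_pos": [0,0,0],"turn": 0.162},
    {"grip": 46,"delta_pos": [0,0,0],"turn": 0.162},
    {"grip": 46,"delta_pos": [0,0,0],"turn": 0.162},
    {"grip": 46,"delta_pos": [0,0,0],"turn": 0.162},
    {"grip": 46,"delta_pos": [0,0,0],"turn": 0.162},
    {"grip": 46,"delta_pos": [0,0,0],"turn": 0.162}
  ]
}}

```text
time: 30.58
tcp_pos: [0.4873, -0.3275, 0.184]
eef_rot: [-0.001, 0.996, 0.095, 0.0]
wrist_force: [-0.1, -0.1, -2.2]
gripper_width: 0.054
finger_force: 74.8
```

Emit:
{"api": "play_rows", "payload": {
  "increments": [
    {"grip": 46,"delta_pos": [0,0,0],"turn": 0.162},
    {"grip": 46,"delta_pos": [0,0,0],"turn": 0.162},
    {"grip": 46,"delta_pos": [0,0,0],"turn": 0}
  ]
}}

```text
time: 30.95
tcp_pos: [0.4872, -0.3277, 0.184]
eef_rot: [-0.0, 0.998, -0.064, -0.0]
wrist_force: [-0.1, -0.1, -2.2]
gripper_width: 0.0541
finger_force: 74.8
```

Run:
```python
from h import *
to([.4865,-.3277,.012],np.arctan2(.9918,.127))
snap('side','side7.png',(300,180,520,380),2.9)
```

```text
shift [ -0.6   0.2 172. ] turn -0.0012078376419939474 tcp [ 0.4872 -0.3277  0.184 ] wid 54.1 F 74.8 [-0.1 -0.1 -2.2] t 30.95 j7 -0.61
```

View pics/side7.png

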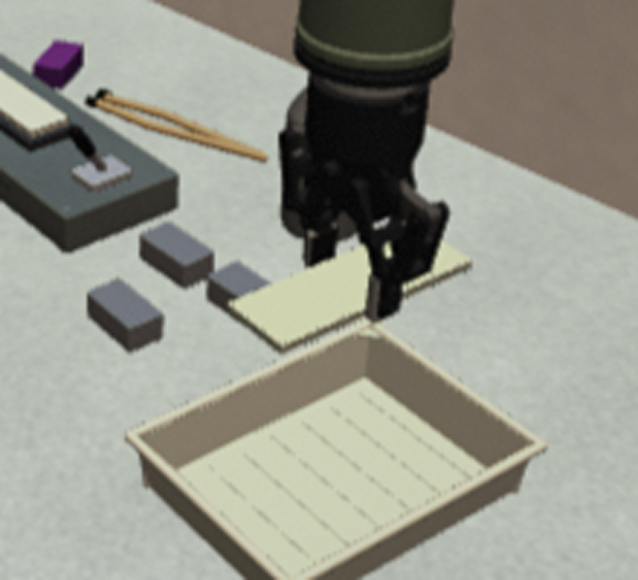

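Emit:
{"api": "play_rows", "payload": {
  "increments": [
    {"grip": 46,"delta_pos": [0,0,30],"turn": 0},
    {"grip": 46,"delta_pos": [0,0,40],"turn": 0},
    {"grip": 46,"delta_pos": [0,0,40],"turn": 0},
    {"grip": 46,"delta_pos": [0,0,30],"turn": 0},
    {"grip": 46,"delta_pos": [0,0,10],"turn": 0},
    {"grip": 46,"delta_pos": [0,0,0],"turn": 0},
    {"grip": 46,"delta_pos": [0,0,10],"turn": 0},
    {"grip": 46,"delta_pos": [0,0,0],"turn": 0}
  ]
}}

```text
time: 32.0
tcp_pos: [0.4865, -0.3292, 0.0243]
eef_rot: [-0.0, 0.998, -0.065, -0.0]
wrist_force: [-0.2, -0.0, -1.7]
gripper_width: 0.0541
finger_force: 74.7
```

Run:
```python
from h import *
to([.4865,-.3277,.012],np.arctan2(.9918,.127))
```

```text
shift [-0.2 -1.5 12.3] turn -0.003366450732920079 tcp [ 0.4865 -0.3292  0.0243] wid 54.1 F 74.7 [-0.2 -0.  -1.7] t 32.0 j7 -0.47
```

Emit:
{"api": "play_rows", "payload": {
  "increments": [
    {"grip": 46,"delta_pos": [0,0,5],"turn": 0},
    {"grip": 46,"delta_pos": [0,0,5],"turn": 0},
    {"grip": 46,"delta_pos": [0,0,0],"turn": 0},
    {"grip": 46,"delta_pos": [0,0,0],"turn": 0}
  ]
}}

```text
time: 32.5
tcp_pos: [0.4866, -0.3294, 0.0147]
eef_rot: [0.0, 0.998, -0.066, 0.0]
wrist_force: [-1.8, 1.9, 10.0]
gripper_width: 0.054
finger_force: 81.2
```

Emit:
{"api": "play_rows", "payload": {
  "increments": [
    {"grip": 65,"delta_pos": [0,0,0],"turn": 0},
    {"grip": 80,"delta_pos": [0,0,0],"turn": 0},
    {"grip": 80,"delta_pos": [0,0,0],"turn": 0},
    {"grip": 80,"delta_pos": [0,0,-20],"turn": 0},
    {"grip": 80,"delta_pos": [0,0,-50],"turn": 0},
    {"grip": 80,"delta_pos": [0,0,-50],"turn": 0},
    {"grip": 80,"delta_pos": [0,0,-50],"turn": 0},
    {"grip": 80,"delta_pos": [0,0,0],"turn": 0}
  ]
}}

```text
time: 33.5
tcp_pos: [0.4871, -0.3303, 0.1889]
eef_rot: [0.002, 0.998, -0.066, 0.002]
wrist_force: [0.8, 0.5, -1.3]
gripper_width: 0.0799
finger_force: 0.0
```

Run:
```python
from h import *
to([.463,.215,.021],-.1025)
snap('side','side8.png',(300,180,520,380),2.9)
```

```text
shift [ -96.2 -537.9  165.9] turn 1.541881721718123 tcp [ 0.4871 -0.3303  0.1889] wid 79.9 F 0.0 [ 0.8  0.5 -1.3] t 33.5 j7 -0.61
```

View pics/side8.png

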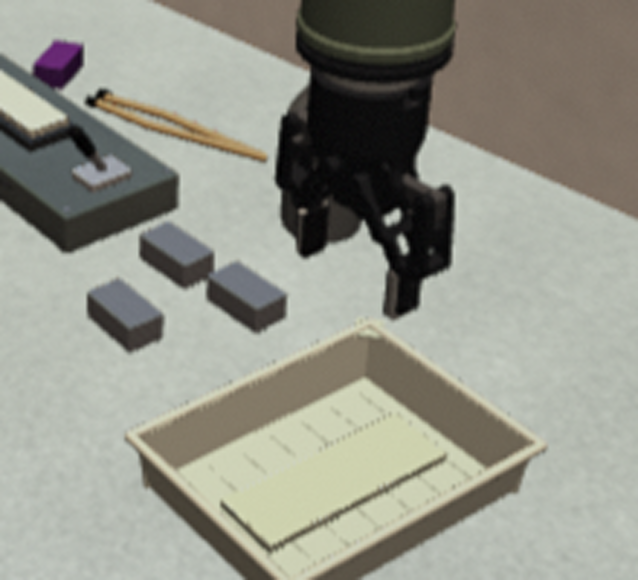

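Emit:
{"api": "play_rows", "payload": {
  "increments": [
    {"grip": 85,"delta_pos": [0,0,0],"turn": -0.16},
    {"grip": 85,"delta_pos": [0,0,0],"turn": -0.16},
    {"grip": 85,"delta_pos": [0,0,0],"turn": -0.16},
    {"grip": 85,"delta_pos": [0,0,0],"turn": -0.16},
    {"grip": 85,"delta_pos": [0,0,0],"turn": -0.16},
    {"grip": 85,"delta_pos": [0,0,0],"turn": -0.16},
    {"grip": 85,"delta_pos": [0,0,0],"turn": -0.16},
    {"grip": 85,"delta_pos": [0,0,0],"turn": -0.16}
  ]
}}

```text
time: 34.55
tcp_pos: [0.4861, -0.3292, 0.1841]
eef_rot: [-0.0, 0.838, 0.545, -0.0]
wrist_force: [0.9, 0.0, 0.4]
gripper_width: 0.0846
finger_force: 0.0
```

Emit:
{"api": "play_rows", "payload": {
  "increments": [
    {"grip": 85,"delta_pos": [0,0,0],"turn": -0.16},
    {"grip": 85,"delta_pos": [0,0,0],"turn": -0.16},
    {"grip": 85,"delta_pos": [0,0,0],"turn": 0}
  ]
}}

```text
time: 34.92
tcp_pos: [0.4861, -0.3294, 0.1842]
eef_rot: [-0.0, 0.743, 0.67, -0.0]
wrist_force: [-0.4, 0.9, 0.6]
gripper_width: 0.0849
finger_force: 0.0
```

Run:
```python
from h import *
s=snap('top','top9.png',(180,150,400,340),3.1)
to([.463,.215,.021],-.1025)
```

```text
shift [538.8 -80.5 163.4] turn -0.0034122302075596522 tcp [ 0.4862 -0.3294  0.1842] wid 85.3 F 0.0 [-0.3 -0.9 -0.4] t 34.975 j7 0.61
```

View pics/top9.png

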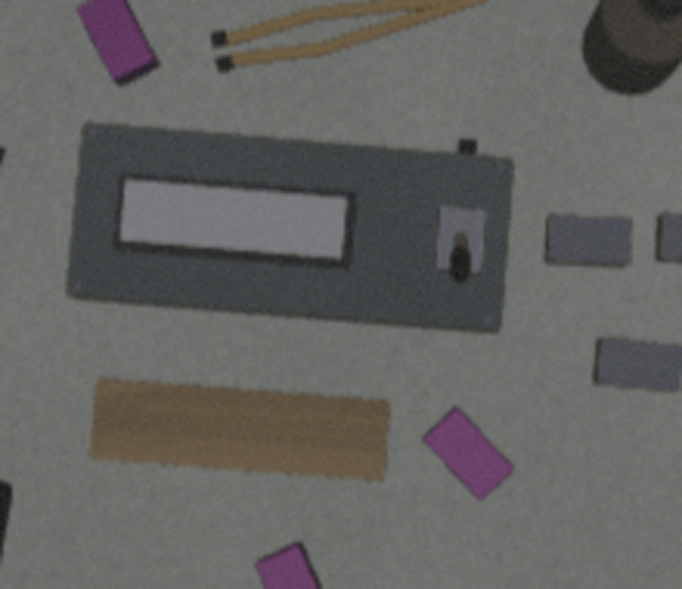

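Run:
```python
from h import *
for n,c,z in [("board",[(97,379),(390,400),(384,480),(91,458)],.02),("bed",[(122,179),(348,197),(343,261),(118,243)],.07),("box",[(84,123),(514,158),(500,331),(67,297)],.05)]:
    q=np.array([pix("top",180+x/3.1,150+y/3.1,z) for x,y in c])[:,:2]
    yv=(q[0]-q[1]+q[3]-q[2])/2; xv=(q[0]-q[3]+q[1]-q[2])/2
    print(n,q.mean(0),np.linalg.norm(yv),np.linalg.norm(xv),np.arctan2(-yv[0],yv[1]),np.arctan2(xv[1],xv[0]))
```

```text
board [0.46224822 0.21563069] 0.21836069807395073 0.05908436416274229 -0.09664155561672987 -0.08774667746830617
bed [0.61355593 0.21379555] 0.16213014678792148 0.04635307211131272 -0.09974071380399795 -0.08143916395987467
box [0.60982973 0.17305786] 0.3166685839023798 0.12829912326683504 -0.09992142656389925 -0.10312038311886682
```

Emit:
{"api": "play_rows", "payload": {
  "increments": [
    {"grip": 85,"delta_pos": [54,-8,0],"turn": 0},
    {"grip": 85,"delta_pos": [54,-8,0],"turn": 0},
    {"grip": 85,"delta_pos": [54,-8,0],"turn": 0},
    {"grip": 85,"delta_pos": [54,-8,0],"turn": 0},
    {"grip": 85,"delta_pos": [54,-8,0],"turn": 0},
    {"grip": 85,"delta_pos": [54,-8,0],"turn": 0},
    {"grip": 85,"delta_pos": [54,-8,0],"turn": 0},
    {"grip": 85,"delta_pos": [54,-8,0],"turn": 0}
  ]
}}

```text
time: 35.98
tcp_pos: [0.4665, 0.1086, 0.1843]
eef_rot: [0.0, 0.744, 0.668, -0.0]
wrist_force: [1.6, 0.1, -0.8]
gripper_width: 0.0848
finger_force: 0.0
```

Emit:
{"api": "play_rows", "payload": {
  "increments": [
    {"grip": 85,"delta_pos": [54,-8,0],"turn": 0},
    {"grip": 85,"delta_pos": [53,-8,0],"turn": 0},
    {"grip": 85,"delta_pos": [0,0,50],"turn": 0},
    {"grip": 85,"delta_pos": [0,0,50],"turn": 0},
    {"grip": 85,"delta_pos": [0,0,30],"turn": 0},
    {"grip": 85,"delta_pos": [0,0,0],"turn": 0},
    {"grip": 85,"delta_pos": [0,0,0],"turn": 0}
  ]
}}

```text
time: 36.85
tcp_pos: [0.4622, 0.215, 0.0554]
eef_rot: [0.0, 0.743, 0.67, 0.0]
wrist_force: [0.2, 0.1, 0.4]
gripper_width: 0.0848
finger_force: 0.0
```

Run:
```python
from h import *
to([.463,.215,.021],-.1025)
```

```text
shift [ 0.1  0.7 34.4] turn -0.0012093992816772925 tcp [0.4622 0.215  0.0554] wid 84.8 F 0.0 [0.2 0.1 0.4] t 36.85 j7 -0.15
```

Emit:
{"api": "play_rows", "payload": {
  "increments": [
    {"grip": 85,"delta_pos": [0,0,17],"turn": 0},
    {"grip": 85,"delta_pos": [0,0,16],"turn": 0},
    {"grip": 85,"delta_pos": [0,0,0],"turn": 0},
    {"grip": 50,"delta_pos": [0,0,0],"turn": 0},
    {"grip": 50,"delta_pos": [0,0,0],"turn": 0},
    {"grip": 50,"delta_pos": [0,0,0],"turn": 0},
    {"grip": 50,"delta_pos": [0,0,0],"turn": 0}
  ],
  "squeeze": 80
}}

```text
time: 37.72
tcp_pos: [0.462, 0.215, 0.0225]
eef_rot: [0.0, 0.742, 0.67, 0.0]
wrist_force: [-4.1, -1.5, 21.0]
gripper_width: 0.0574
finger_force: 81.7
```

Emit:
{"api": "play_rows", "payload": {
  "increments": [
    {"grip": 50,"delta_pos": [0,0,-15],"turn": 0},
    {"grip": 50,"delta_pos": [0,0,-35],"turn": 0},
    {"grip": 50,"delta_pos": [0,0,-35],"turn": 0},
    {"grip": 50,"delta_pos": [0,0,-35],"turn": 0},
    {"grip": 50,"delta_pos": [0,0,-10],"turn": 0},
    {"grip": 50,"delta_pos": [0,0,0],"turn": 0},
    {"grip": 50,"delta_pos": [0,0,0],"turn": 0}
  ]
}}

```text
time: 38.6
tcp_pos: [0.4614, 0.2148, 0.1503]
eef_rot: [-0.0, 0.742, 0.67, -0.001]
wrist_force: [0.6, 0.2, -2.9]
gripper_width: 0.0572
finger_force: 87.4
```

Run:
```python
from h import *
to([.6137,.2125,.092],-.1025)
```

```text
shift [ 13.3 151.8  58.1] turn 0.0004458611160431669 tcp [0.4614 0.2148 0.1503] wid 57.2 F 87.4 [ 0.6  0.2 -2.9] t 38.6 j7 -0.2
```

Emit:
{"api": "play_rows", "payload": {
  "increments": [
    {"grip": 50,"delta_pos": [3,22,0],"turn": 0},
    {"grip": 50,"delta_pos": [3,35,0],"turn": 0},
    {"grip": 50,"delta_pos": [3,35,0],"turn": 0},
    {"grip": 50,"delta_pos": [3,35,0],"turn": 0},
    {"grip": 50,"delta_pos": [1,25,0],"turn": 0},
    {"grip": 50,"delta_pos": [0,0,25],"turn": 0},
    {"grip": 50,"delta_pos": [0,0,20],"turn": 0},
    {"grip": 50,"delta_pos": [0,0,0],"turn": 0}
  ]
}}

```text
time: 39.6
tcp_pos: [0.6134, 0.212, 0.104]
eef_rot: [-0.001, 0.742, 0.67, -0.002]
wrist_force: [-0.5, -0.1, -2.9]
gripper_width: 0.057
finger_force: 87.3
```

Emit:
{"api": "play_rows", "payload": {
  "increments": [
    {"grip": 50,"delta_pos": [0,0,0],"turn": 0},
    {"grip": 50,"delta_pos": [0,0,0],"turn": 0}
  ]
}}

```text
time: 39.85
tcp_pos: [0.6146, 0.2125, 0.107]
eef_rot: [0.0, 0.742, 0.67, 0.0]
wrist_force: [0.6, -0.4, -2.8]
gripper_width: 0.0572
finger_force: 87.3
```

Run:
```python
from h import *
to([.6137,.2125,.092],-.1025)
```

```text
shift [-0.1 -0.9 15. ] turn 0.0004781157647986145 tcp [0.6146 0.2125 0.107 ] wid 57.2 F 87.3 [ 0.6 -0.4 -2.8] t 39.85 j7 -0.19
```

Emit:
{"api": "play_rows", "payload": {
  "increments": [
    {"grip": 50,"delta_pos": [0,-1,7],"turn": 0},
    {"grip": 50,"delta_pos": [0,0,6],"turn": 0},
    {"grip": 50,"delta_pos": [0,0,0],"turn": 0},
    {"grip": 50,"delta_pos": [0,0,0],"turn": 0},
    {"grip": 50,"delta_pos": [0,0,1],"turn": 0},
    {"grip": 50,"delta_pos": [0,0,0],"turn": 0}
  ]
}}

```text
time: 40.6
tcp_pos: [0.6134, 0.2125, 0.0927]
eef_rot: [0.0, 0.742, 0.67, 0.0]
wrist_force: [-2.6, -0.4, 6.7]
gripper_width: 0.0574
finger_force: 88.4
```

Emit:
{"api": "play_rows", "payload": {
  "increments": [
    {"grip": 65,"delta_pos": [0,0,0],"turn": 0},
    {"grip": 85,"delta_pos": [0,0,0],"turn": 0},
    {"grip": 85,"delta_pos": [0,0,0],"turn": 0},
    {"grip": 85,"delta_pos": [0,0,-20],"turn": 0},
    {"grip": 85,"delta_pos": [0,0,-50],"turn": 0},
    {"grip": 75,"delta_pos": [0,0,-30],"turn": 0},
    {"grip": 65,"delta_pos": [0,0,0],"turn": 0}
  ]
}}

```text
time: 41.48
tcp_pos: [0.6141, 0.2127, 0.1944]
eef_rot: [0.001, 0.742, 0.67, 0.002]
wrist_force: [-0.0, -0.3, -1.6]
gripper_width: 0.065
finger_force: 0.0
```

Run:
```python
from h import *
to([.505,-.085,.026],-.1025)
```

```text
shift [-307.5  -78.8  167.7] turn 0.0006125707279756032 tcp [0.6141 0.2127 0.1944] wid 65.0 F 0.0 [-0.  -0.3 -1.6] t 41.475 j7 -0.23
```

Move out to weight at (0.505, -0.085) and check the board placement from the top on the way.

Emit:
{"api": "play_rows", "payload": {
  "increments": [
    {"grip": 62,"delta_pos": [-44,-11,0],"turn": 0},
    {"grip": 62,"delta_pos": [-44,-11,0],"turn": 0},
    {"grip": 62,"delta_pos": [-44,-11,0],"turn": 0},
    {"grip": 62,"delta_pos": [-44,-11,0],"turn": 0},
    {"grip": 62,"delta_pos": [-44,-11,0],"turn": 0},
    {"grip": 62,"delta_pos": [-44,-12,0],"turn": 0},
    {"grip": 62,"delta_pos": [-43,-12,0],"turn": 0},
    {"grip": 62,"delta_pos": [0,0,40],"turn": 0}
  ]
}}

```text
time: 42.48
tcp_pos: [0.5033, -0.0881, 0.153]
eef_rot: [0.002, 0.744, 0.669, 0.001]
wrist_force: [1.8, 1.0, -0.7]
gripper_width: 0.0623
finger_force: 0.0
```

Emit:
{"api": "play_rows", "payload": {
  "increments": [
    {"grip": 62,"delta_pos": [0,0,50],"turn": 0},
    {"grip": 62,"delta_pos": [0,0,40],"turn": 0},
    {"grip": 62,"delta_pos": [0,0,0],"turn": 0},
    {"grip": 62,"delta_pos": [0,0,0],"turn": 0}
  ]
}}

```text
time: 42.98
tcp_pos: [0.5037, -0.085, 0.0634]
eef_rot: [0.0, 0.742, 0.67, 0.0]
wrist_force: [-0.3, 0.2, 0.8]
gripper_width: 0.0619
finger_force: 0.0
```

Run:
```python
from h import *
to([.505,-.085,.026],-.1025)
snap('top','top10.png',(190,180,352,265),4.9)
```

```text
shift [ 0.1  1.2 37.4] turn 0.00039239293603454684 tcp [ 0.5037 -0.085   0.0634] wid 61.9 F 0.0 [-0.3  0.2  0.8] t 42.975 j7 0.36
```

View pics/top10.png

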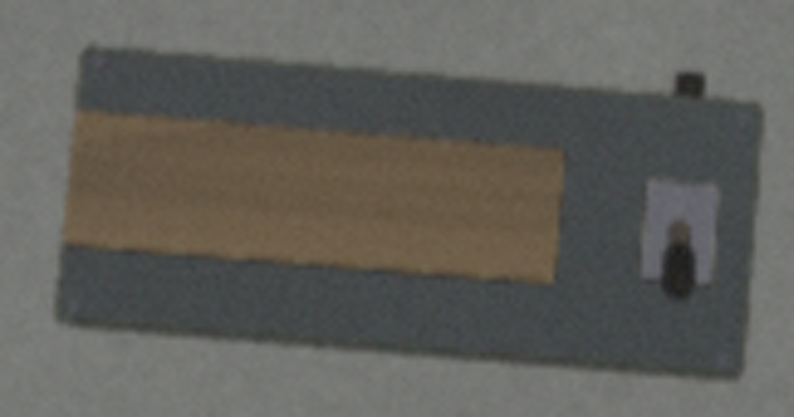

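Run:
```python
from h import *
q=np.array([pix("top",190+x/4.9,180+y/4.9,.09) for x,y in [(78,111),(564,150),(554,283),(65,245)]])[:,:2]
d=q.mean(0)-BED[:2]; yv=(q[0]-q[1]+q[3]-q[2])/2
print(q.mean(0),d@XA[:2],d@YA[:2],np.arctan2(-yv[0],yv[1]))
```

```text
[0.61293013 0.21293189] -0.0009504526644138219 0.0007385731610486312 -0.09886660699190382
```

Emit:
{"api": "play_rows", "payload": {
  "increments": [
    {"grip": 62,"delta_pos": [0,1,20],"turn": 0},
    {"grip": 62,"delta_pos": [0,0,17],"turn": 0},
    {"grip": 62,"delta_pos": [0,0,0],"turn": 0},
    {"grip": 25,"delta_pos": [0,0,0],"turn": 0},
    {"grip": 25,"delta_pos": [0,0,0],"turn": 0},
    {"grip": 25,"delta_pos": [0,0,0],"turn": 0},
    {"grip": 25,"delta_pos": [0,0,0],"turn": 0}
  ],
  "squeeze": 90
}}

```text
time: 43.9
tcp_pos: [0.5046, -0.085, 0.0264]
eef_rot: [0.0, 0.742, 0.67, 0.0]
wrist_force: [-3.4, 0.7, 15.8]
gripper_width: 0.0338
finger_force: 90.3
```

Emit:
{"api": "play_rows", "payload": {
  "increments": [
    {"grip": 25,"delta_pos": [0,0,-20],"turn": 0},
    {"grip": 25,"delta_pos": [0,0,-45],"turn": 0},
    {"grip": 25,"delta_pos": [0,0,-50],"turn": 0},
    {"grip": 25,"delta_pos": [0,0,-45],"turn": 0},
    {"grip": 25,"delta_pos": [0,0,0],"turn": 0}
  ]
}}

```text
time: 44.52
tcp_pos: [0.5054, -0.085, 0.1881]
eef_rot: [0.002, 0.742, 0.67, 0.002]
wrist_force: [-0.4, 0.2, -5.7]
gripper_width: 0.0335
finger_force: 92.1
```

Run:
```python
from h import *
to(W(0,.072,.115),-.1025)
```

```text
shift [378.6  77.4  73.4] turn 0.0007235079584644311 tcp [ 0.5054 -0.085   0.1881] wid 33.5 F 92.1 [-0.4  0.2 -5.7] t 44.525 j7 0.31
```

Emit:
{"api": "play_rows", "payload": {
  "increments": [
    {"grip": 25,"delta_pos": [42,9,0],"turn": 0},
    {"grip": 25,"delta_pos": [48,10,0],"turn": 0},
    {"grip": 25,"delta_pos": [48,10,0],"turn": 0},
    {"grip": 25,"delta_pos": [48,10,0],"turn": 0},
    {"grip": 25,"delta_pos": [48,10,0],"turn": 0},
    {"grip": 25,"delta_pos": [48,10,0],"turn": 0},
    {"grip": 25,"delta_pos": [48,10,0],"turn": 0},
    {"grip": 25,"delta_pos": [48,8,0],"turn": 0}
  ]
}}

```text
time: 45.52
tcp_pos: [0.6194, 0.2847, 0.1839]
eef_rot: [-0.0, 0.742, 0.67, -0.001]
wrist_force: [0.5, 0.3, -4.7]
gripper_width: 0.0336
finger_force: 92.0
```

Emit:
{"api": "play_rows", "payload": {
  "increments": [
    {"grip": 25,"delta_pos": [0,0,25],"turn": 0},
    {"grip": 25,"delta_pos": [0,0,20],"turn": 0},
    {"grip": 25,"delta_pos": [0,0,0],"turn": 0},
    {"grip": 25,"delta_pos": [0,0,0],"turn": 0}
  ]
}}

```text
time: 46.02
tcp_pos: [0.6197, 0.2831, 0.1406]
eef_rot: [0.0, 0.742, 0.67, 0.0]
wrist_force: [0.3, 0.2, -3.7]
gripper_width: 0.0337
finger_force: 91.8
```

Run:
```python
from h import *
to(W(0,.072,.118),-.1025)
```

```text
shift [ 0.7  1.4 22.6] turn 0.00029134713571288273 tcp [0.6197 0.2831 0.1406] wid 33.7 F 91.8 [ 0.3  0.2 -3.7] t 46.025 j7 -0.31
```

Emit:
{"api": "play_rows", "payload": {
  "increments": [
    {"grip": 25,"delta_pos": [0,0,12],"turn": 0},
    {"grip": 25,"delta_pos": [0,0,10],"turn": 0},
    {"grip": 25,"delta_pos": [0,0,0],"turn": 0},
    {"grip": 25,"delta_pos": [0,0,0],"turn": 0},
    {"grip": 60,"delta_pos": [0,0,0],"turn": 0},
    {"grip": 60,"delta_pos": [0,0,0],"turn": 0},
    {"grip": 62,"delta_pos": [0,0,-20],"turn": 0},
    {"grip": 62,"delta_pos": [0,0,-50],"turn": 0}
  ]
}}

```text
time: 47.02
tcp_pos: [0.6189, 0.283, 0.1877]
eef_rot: [-0.0, 0.742, 0.67, -0.001]
wrist_force: [0.8, 0.3, 1.4]
gripper_width: 0.0621
finger_force: 0.0
```

Emit:
{"api": "play_rows", "payload": {
  "increments": [
    {"grip": 62,"delta_pos": [0,0,0],"turn": 0},
    {"grip": 62,"delta_pos": [0,0,0],"turn": 0}
  ]
}}

```text
time: 47.28
tcp_pos: [0.6195, 0.2833, 0.1882]
eef_rot: [-0.0, 0.742, 0.67, 0.0]
wrist_force: [-0.3, 0.5, -0.5]
gripper_width: 0.062
finger_force: 0.0
```

Run:
```python
from h import *
to([.599,-.136,.026],-.1025)
```

```text
shift [-419.2   22.3  162.1] turn 0.000449699039472895 tcp [0.6195 0.2833 0.1882] wid 62.0 F 0.0 [-0.3  0.5 -0.5] t 47.275 j7 -0.33
```

Emit:
{"api": "play_rows", "payload": {
  "increments": [
    {"grip": 62,"delta_pos": [-52,2,0],"turn": 0},
    {"grip": 62,"delta_pos": [-52,3,0],"turn": 0},
    {"grip": 62,"delta_pos": [-52,3,0],"turn": 0},
    {"grip": 62,"delta_pos": [-52,3,0],"turn": 0},
    {"grip": 62,"delta_pos": [-53,3,0],"turn": 0},
    {"grip": 62,"delta_pos": [-53,3,0],"turn": 0},
    {"grip": 62,"delta_pos": [-53,3,0],"turn": 0},
    {"grip": 62,"delta_pos": [-52,2,0],"turn": 0}
  ]
}}

```text
time: 48.28
tcp_pos: [0.5983, -0.1374, 0.1875]
eef_rot: [-0.0, 0.742, 0.67, -0.0]
wrist_force: [0.6, -0.5, -0.4]
gripper_width: 0.062
finger_force: 0.0
```

Emit:
{"api": "play_rows", "payload": {
  "increments": [
    {"grip": 62,"delta_pos": [0,0,45],"turn": 0},
    {"grip": 62,"delta_pos": [0,0,45],"turn": 0},
    {"grip": 62,"delta_pos": [0,0,35],"turn": 0},
    {"grip": 62,"delta_pos": [0,0,0],"turn": 0},
    {"grip": 62,"delta_pos": [0,0,0],"turn": 0}
  ]
}}

```text
time: 48.9
tcp_pos: [0.5992, -0.136, 0.0644]
eef_rot: [0.001, 0.742, 0.67, 0.0]
wrist_force: [0.8, 0.4, -0.1]
gripper_width: 0.062
finger_force: 0.0
```

Run:
```python
from h import *
to([.599,-.136,.026],-.1025)
```

```text
shift [ 0.  -0.2 38.4] turn 0.00047773624382574376 tcp [ 0.5992 -0.136   0.0644] wid 62.0 F 0.0 [ 0.8  0.4 -0.1] t 48.9 j7 0.37
```

Emit:
{"api": "play_rows", "payload": {
  "increments": [
    {"grip": 62,"delta_pos": [0,0,20],"turn": 0},
    {"grip": 62,"delta_pos": [0,0,18],"turn": 0},
    {"grip": 62,"delta_pos": [0,0,0],"turn": 0},
    {"grip": 25,"delta_pos": [0,0,0],"turn": 0},
    {"grip": 25,"delta_pos": [0,0,0],"turn": 0},
    {"grip": 25,"delta_pos": [0,0,0],"turn": 0},
    {"grip": 25,"delta_pos": [0,0,0],"turn": 0}
  ],
  "squeeze": 90
}}

```text
time: 49.78
tcp_pos: [0.5991, -0.1359, 0.0264]
eef_rot: [0.0, 0.742, 0.67, 0.0]
wrist_force: [-2.9, -0.5, 9.8]
gripper_width: 0.0338
finger_force: 90.3
```

Emit:
{"api": "play_rows", "payload": {
  "increments": [
    {"grip": 25,"delta_pos": [0,0,-20],"turn": 0},
    {"grip": 25,"delta_pos": [0,0,-45],"turn": 0},
    {"grip": 25,"delta_pos": [0,0,-50],"turn": 0},
    {"grip": 25,"delta_pos": [0,0,-45],"turn": 0},
    {"grip": 25,"delta_pos": [0,0,0],"turn": 0}
  ]
}}

```text
time: 50.4
tcp_pos: [0.5998, -0.1362, 0.1895]
eef_rot: [0.002, 0.742, 0.67, 0.002]
wrist_force: [-0.2, 1.5, -5.6]
gripper_width: 0.0338
finger_force: 90.8
```

Run:
```python
from h import *
to(W(0,0,.118),-.1025)
```

```text
shift [347.9 -22.   71.1] turn 0.00045234524498116713 tcp [ 0.5998 -0.1362  0.1895] wid 33.8 F 90.8 [-0.2  1.5 -5.6] t 50.4 j7 0.32
```

Emit:
{"api": "play_rows", "payload": {
  "increments": [
    {"grip": 25,"delta_pos": [36,-3,0],"turn": 0},
    {"grip": 25,"delta_pos": [45,-3,0],"turn": 0},
    {"grip": 25,"delta_pos": [45,-3,0],"turn": 0},
    {"grip": 25,"delta_pos": [45,-3,0],"turn": 0},
    {"grip": 25,"delta_pos": [45,-2,0],"turn": 0},
    {"grip": 25,"delta_pos": [45,-2,0],"turn": 0},
    {"grip": 25,"delta_pos": [45,-2,0],"turn": 0},
    {"grip": 25,"delta_pos": [42,-2,0],"turn": 0}
  ]
}}

```text
time: 51.4
tcp_pos: [0.6137, 0.214, 0.1848]
eef_rot: [-0.0, 0.742, 0.67, -0.001]
wrist_force: [-0.1, -0.6, -5.8]
gripper_width: 0.0336
finger_force: 90.7
```

Emit:
{"api": "play_rows", "payload": {
  "increments": [
    {"grip": 25,"delta_pos": [0,0,25],"turn": 0},
    {"grip": 25,"delta_pos": [0,0,20],"turn": 0},
    {"grip": 25,"delta_pos": [0,0,0],"turn": 0},
    {"grip": 25,"delta_pos": [0,0,0],"turn": 0}
  ]
}}

```text
time: 51.9
tcp_pos: [0.6145, 0.2123, 0.141]
eef_rot: [0.0, 0.742, 0.67, 0.0]
wrist_force: [1.0, 0.6, -5.2]
gripper_width: 0.034
finger_force: 90.6
```

Run:
```python
from h import *
to(W(0,0,.118),-.1025)
```

```text
shift [-0.3 -0.7 23. ] turn 0.0003544383656035599 tcp [0.6145 0.2123 0.141 ] wid 34.0 F 90.6 [ 1.   0.6 -5.2] t 51.9 j7 -0.19
```

Emit:
{"api": "play_rows", "payload": {
  "increments": [
    {"grip": 25,"delta_pos": [0,0,12],"turn": 0},
    {"grip": 25,"delta_pos": [0,0,11],"turn": 0},
    {"grip": 25,"delta_pos": [0,0,0],"turn": 0},
    {"grip": 25,"delta_pos": [0,0,0],"turn": 0},
    {"grip": 60,"delta_pos": [0,0,0],"turn": 0},
    {"grip": 60,"delta_pos": [0,0,0],"turn": 0},
    {"grip": 62,"delta_pos": [0,0,-20],"turn": 0},
    {"grip": 62,"delta_pos": [0,0,-50],"turn": 0}
  ]
}}

```text
time: 52.9
tcp_pos: [0.6136, 0.2123, 0.1867]
eef_rot: [-0.001, 0.742, 0.67, -0.001]
wrist_force: [0.2, 0.8, 0.3]
gripper_width: 0.0616
finger_force: 0.0
```

Emit:
{"api": "play_rows", "payload": {
  "increments": [
    {"grip": 62,"delta_pos": [0,0,0],"turn": 0},
    {"grip": 62,"delta_pos": [0,0,0],"turn": 0}
  ]
}}

```text
time: 53.15
tcp_pos: [0.6142, 0.2125, 0.187]
eef_rot: [-0.0, 0.742, 0.67, -0.0]
wrist_force: [0.4, -0.4, -0.8]
gripper_width: 0.0622
finger_force: 0.0
```

Run:
```python
from h import *
to([.599,-.050,.026],-.1025)
```

```text
shift [-262.7   11.6  161. ] turn 0.0005747341711721532 tcp [0.6142 0.2125 0.187 ] wid 62.2 F 0.0 [ 0.4 -0.4 -0.8] t 53.15 j7 -0.2
```

Emit:
{"api": "play_rows", "payload": {
  "increments": [
    {"grip": 62,"delta_pos": [-43,1,0],"turn": 0},
    {"grip": 62,"delta_pos": [-44,2,0],"turn": 0},
    {"grip": 62,"delta_pos": [-44,2,0],"turn": 0},
    {"grip": 62,"delta_pos": [-44,2,0],"turn": 0},
    {"grip": 62,"delta_pos": [-44,2,0],"turn": 0},
    {"grip": 62,"delta_pos": [-44,2,0],"turn": 0},
    {"grip": 62,"delta_pos": [0,0,0],"turn": 0},
    {"grip": 62,"delta_pos": [0,0,0],"turn": 0}
  ]
}}

```text
time: 54.15
tcp_pos: [0.5983, -0.0497, 0.1866]
eef_rot: [-0.001, 0.742, 0.67, -0.0]
wrist_force: [0.1, 0.4, -0.2]
gripper_width: 0.062
finger_force: 0.0
```

Emit:
{"api": "play_rows", "payload": {
  "increments": [
    {"grip": 62,"delta_pos": [0,0,45],"turn": 0},
    {"grip": 62,"delta_pos": [0,0,45],"turn": 0},
    {"grip": 62,"delta_pos": [0,0,35],"turn": 0},
    {"grip": 62,"delta_pos": [0,0,0],"turn": 0},
    {"grip": 62,"delta_pos": [0,0,0],"turn": 0}
  ]
}}

```text
time: 54.78
tcp_pos: [0.5991, -0.0499, 0.0635]
eef_rot: [0.0, 0.742, 0.67, 0.0]
wrist_force: [-0.1, -0.3, -0.0]
gripper_width: 0.0618
finger_force: 0.0
```

Run:
```python
from h import *
to([.599,-.050,.026],-.1025)
```

```text
shift [-0.1 -0.1 37.5] turn 0.0012333996958229232 tcp [ 0.5991 -0.0499  0.0635] wid 61.8 F 0.0 [-0.1 -0.3 -0. ] t 54.775 j7 0.26
```

Emit:
{"api": "play_rows", "payload": {
  "increments": [
    {"grip": 62,"delta_pos": [0,0,20],"turn": 0},
    {"grip": 62,"delta_pos": [0,0,17],"turn": 0},
    {"grip": 62,"delta_pos": [0,0,0],"turn": 0},
    {"grip": 25,"delta_pos": [0,0,0],"turn": 0},
    {"grip": 25,"delta_pos": [0,0,0],"turn": 0},
    {"grip": 25,"delta_pos": [0,0,0],"turn": 0},
    {"grip": 25,"delta_pos": [0,0,0],"turn": 0}
  ],
  "squeeze": 90
}}

```text
time: 55.65
tcp_pos: [0.5989, -0.0505, 0.0263]
eef_rot: [0.0, 0.742, 0.67, 0.0]
wrist_force: [-2.0, 0.7, 8.4]
gripper_width: 0.0336
finger_force: 90.4
```

Emit:
{"api": "play_rows", "payload": {
  "increments": [
    {"grip": 25,"delta_pos": [0,0,-20],"turn": 0},
    {"grip": 25,"delta_pos": [0,0,-45],"turn": 0},
    {"grip": 25,"delta_pos": [0,0,-50],"turn": 0},
    {"grip": 25,"delta_pos": [0,0,-45],"turn": 0},
    {"grip": 25,"delta_pos": [0,0,0],"turn": 0}
  ]
}}

```text
time: 56.28
tcp_pos: [0.5995, -0.0506, 0.1894]
eef_rot: [0.002, 0.742, 0.67, 0.002]
wrist_force: [-0.0, 0.3, -6.2]
gripper_width: 0.0337
finger_force: 91.1
```

Run:
```python
from h import *
to(W(0,-.072,.118),-.1025)
```

```text
shift [190.8 -13.   71.3] turn 0.00035547903317678653 tcp [ 0.5995 -0.0506  0.1894] wid 33.7 F 91.1 [-0.   0.3 -6.2] t 56.275 j7 0.21
```

Emit:
{"api": "play_rows", "payload": {
  "increments": [
    {"grip": 25,"delta_pos": [31,-2,0],"turn": 0},
    {"grip": 25,"delta_pos": [40,-3,0],"turn": 0},
    {"grip": 25,"delta_pos": [40,-3,0],"turn": 0},
    {"grip": 25,"delta_pos": [40,-3,0],"turn": 0},
    {"grip": 25,"delta_pos": [40,-2,0],"turn": 0},
    {"grip": 25,"delta_pos": [0,0,25],"turn": 0},
    {"grip": 25,"delta_pos": [0,0,20],"turn": 0},
    {"grip": 25,"delta_pos": [0,0,0],"turn": 0}
  ]
}}

```text
time: 57.28
tcp_pos: [0.604, 0.1408, 0.1389]
eef_rot: [-0.001, 0.742, 0.67, -0.001]
wrist_force: [0.1, -0.9, -4.9]
gripper_width: 0.0338
finger_force: 90.8
```

Emit:
{"api": "play_rows", "payload": {
  "increments": [
    {"grip": 25,"delta_pos": [0,0,0],"turn": 0}
  ]
}}

```text
time: 57.4
tcp_pos: [0.6052, 0.1409, 0.1409]
eef_rot: [0.0, 0.742, 0.67, 0.0]
wrist_force: [0.9, -0.4, -4.8]
gripper_width: 0.034
finger_force: 90.8
```

Run:
```python
from h import *
to(W(0,-.072,.118),-.1025)
```

```text
shift [-0.3  1.3 22.9] turn 0.00025334607813021215 tcp [0.6052 0.1409 0.1409] wid 34.0 F 90.8 [ 0.9 -0.4 -4.8] t 57.4 j7 -0.06
```

Release, rise, and move clear to look.

Emit:
{"api": "play_rows", "payload": {
  "increments": [
    {"grip": 25,"delta_pos": [0,0,12],"turn": 0},
    {"grip": 25,"delta_pos": [0,0,11],"turn": 0},
    {"grip": 25,"delta_pos": [0,0,0],"turn": 0},
    {"grip": 25,"delta_pos": [0,0,0],"turn": 0},
    {"grip": 60,"delta_pos": [0,0,0],"turn": 0},
    {"grip": 60,"delta_pos": [0,0,0],"turn": 0},
    {"grip": 62,"delta_pos": [0,0,-20],"turn": 0},
    {"grip": 62,"delta_pos": [0,0,-50],"turn": 0}
  ]
}}

```text
time: 58.4
tcp_pos: [0.6043, 0.1409, 0.1868]
eef_rot: [-0.001, 0.742, 0.67, -0.001]
wrist_force: [0.6, -0.1, 1.2]
gripper_width: 0.062
finger_force: 0.0
```

Emit:
{"api": "play_rows", "payload": {
  "increments": [
    {"grip": 62,"delta_pos": [0,0,-50],"turn": 0},
    {"grip": 62,"delta_pos": [-30,-45,0],"turn": 0},
    {"grip": 62,"delta_pos": [-30,-45,0],"turn": 0},
    {"grip": 62,"delta_pos": [-30,-45,0],"turn": 0},
    {"grip": 62,"delta_pos": [-20,-20,0],"turn": 0},
    {"grip": 62,"delta_pos": [0,0,0],"turn": 0},
    {"grip": 62,"delta_pos": [0,0,0],"turn": 0}
  ]
}}

```text
time: 59.28
tcp_pos: [0.4402, 0.0477, 0.2375]
eef_rot: [0.0, 0.742, 0.67, 0.0]
wrist_force: [0.7, -0.1, -0.5]
gripper_width: 0.0622
finger_force: 0.0
```

Run:
```python
from h import *
snap('top','top11.png',(170,150,570,345),2.0)
snap('side','side11.png',(200,130,520,390),2.3)
```

```text
(no output)
```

View pics/top11.png

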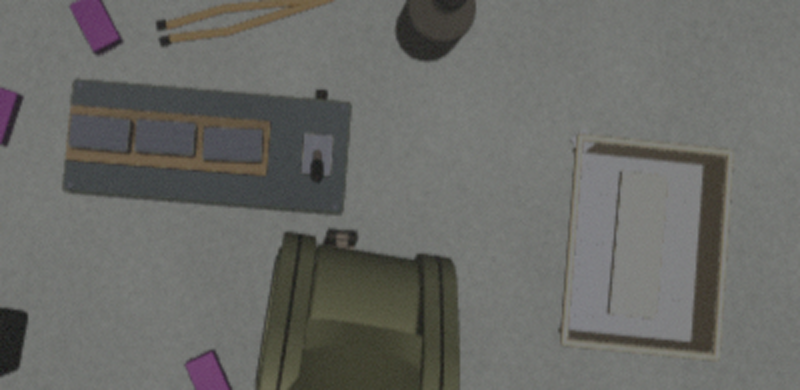

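View pics/side11.png

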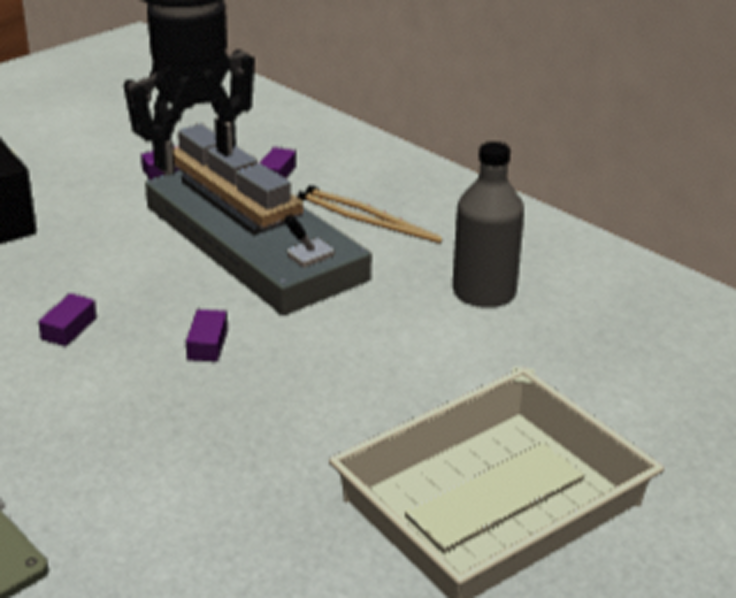

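The pictures show all three weights on the board, the board square on the bed, the lever leaning to -x (off), and the plate flat in the tray. The gripper is clear of everything, so I'm handing in.

```bash
python3 -c "
from plant import *
print(hand_in())"
```

```text
the job is handed in; nothing more can be done
None
```

The job is done and handed in, but no verdict came back. The last pictures show the lamp off, the plate flat in the tray, the board square on the bed with all three weights on it, and the other things where they were.

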